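# Put the solar-cell trays back on their piles

### The arm

A 6-joint arm with a two-finger parallel gripper is mounted at the origin on the work surface. World frame = base frame: x ahead of the robot, y to its left, z up, the work surface at z = 0. Lengths are in mm, angles in rad, forces in N, time in s.
With the tool pointing down it reaches from about 325 to 850 mm from the base axis. Payload 4.4 kg.
Tool frame: the origin (TCP) lies between the finger pads; the fingertips stand tcp_to_tips ahead of it and the grasp point (between the pads) lies 5 mm behind it (tcp_to_tips is the distance from the TCP to the fingertips, in mm); x points along the fingers, y is the direction in which the jaws open and shut, and the axes are right-handed (so a half turn about x gives the same grasp; the last joint's range is limited). The gripper opens to 94 mm and grips with 3 to 60 N. Pads are 16 mm wide; open, the fingers measure 119 mm over their backs; the gripper's body (75 mm by 177 mm) begins 78 mm behind the grasp point.
Start: joints at [-1.498, 0.207, 1.542, -0, 1.393, -0.15], TCP at [127.601, -560.665, 219.447] pointing down, gripper open.
Joint ranges: [-2.73, 2.73], [-0.86, 2.22], [0.23, 2.46], [-1.11, 4.25], [0.08, 2.63], [-2.82, 2.82]. Speed limits (rad/s): [2.79, 2.79, 3.14, 3.14, 3.14, 3.14].

### API

Orientations are given as a unit quaternion [w, x, y, z].
In Python, from workcell import * gives the robot as it stands.
- The arm moves only by the tool apply_moves, never from a script. Its argument "commands" is a list that holds one entry, the list of rows, each a list of 7 numbers: the closure, from 0 (fully open) to 1 (shut), then the shift along the world's x, y, z in cm, then the turn, a rotation vector about the world's x, y, z in rad. In form: [[[hand, x, y, z, wx, wy, wz], ...]]. A call has 1 to 8 rows; each row is the pose to reach, as a shift and turn from the pose commanded when the call began; what a row does not reach only later rows make up. A row lasts 1/12 s, in which the tool goes at most 41.7 mm and 7.16 degrees, less where a joint would pass 70% of its speed; a pose out of reach is approached as far as the arm can. A call with a gripper value outside its range is refused whole. The fingers move at their own pace and stop on an object; "grip_force" is the grip in N (left out, the last holds). Time passes only in rows, so rows that repeat a pose let the fingers close. It gives the time, the measured TCP pose, the force and the opening at its end, in the units of the state.
- sense(): the state, without advancing time (a new reading comes with each control period).
- read_camera(name): name is "scene" or "top"; returns the picture (420x560x3 uint8, red, green, blue); there is no depth.
- camera_model(name): a dict with "camera_matrix" (3x3 intrinsics, pixels), "k1" (the pictures are not rectified: a ray, as slopes to the right and down, at radius r is drawn at 1 + k1 r^2 times it, then the intrinsics apply), "position" and "rotation" of the camera in the world. Camera axes: x right, y down, z forward; pixel columns grow to the right and rows downward; lengths in mm; the calibration is good to about 2 mm. A picture is of the moment at which its call begins. camera_model takes no time and is no camera call.
- finish_job(): hands the job in, once; it reports no verdict.
The state is a dict: "clock": time; "joints": joint angles; "joint_vel": joint speeds; "joint_torque": joint torques, N m; "ee_pos": TCP position; "ee_rot": TCP orientation; "contact_force": force on the tool from outside, world axes, zero at the start; "torque": the same for the moment, N m; "finger_gap": opening from 0.0 (shut) to 1.0 (fully open).
Only numpy, scipy, OpenCV 4.12 (cv2) and the standard library are available. Lean on these libraries where they do the work, as an engineer would, in place of code of your own. Each camera call takes 0.05 s, during which the arm holds its last target. There are 200 camera calls.

### The job

The light test is over: take the two solar-cell trays off the sloping stand and put each on top of the pile of its own kind, the one with two cut corners on the pile with cut corners, cut corners above cut corners, and the square one on the square pile. The cells are brittle, so set each tray down rather than dropping it, and see that its skirt has gone fully home over the rim of the tray below, flat and all the way round. The piles lean by a few millimetres, so feel for the fit. Leave both piles standing where they are and do not disturb the battery, the meter or the socket strip.

Things in the scene. Friction and masses are not known exactly. Their poses are not given: they have to be found in the camera images.
- tray_cut: Cut-corner tray to put away: grey plastic solar-cell tray, 140 mm (x) by 58 mm (y), 25.5 mm high, 130 to 225 g. Origin: middle of its open underside; z up. Both corners of its +y long side are cut off at 45 degrees (14 mm legs), in skirt and rim alike. Starts on the sloping stand in the left or right place, y pointing up the slope, its lower long side on two stop clips.
- tray_square: Square tray to put away: sizes, axes and start as tray_cut, in the other place, but four square corners, so it may be stacked either way round. Both kinds: upright side walls from 0 to 18 mm above the underside, to be gripped across the 58 mm; at 18 mm a flat shoulder 5.5 mm wide all round; inside it an almost upright rim, 129 x 47 mm, up to 25.5 mm.
- pile_cut: Lowest tray of the pile of four loose cut-corner trays (shape, axes and origin as tray_cut, 300 g each), standing on the table. The three above are not reported: pitch 18 mm, and the pile leans: each lies up to 1.8 mm off the one below in x and in y, so the top one (underside 54 mm up, rim top 79.5) can be 5.4 mm off each way. tray_cut goes on top, x and y axes the same way as the pile's.
- pile_square: Lowest tray of the pile of four loose square trays, built and leaning as pile_cut, to another side; tray_square goes on top. Either pile may be nearer the stand; both have x to the robot's right and y away from it, turned up to 0.55 rad. A tray's underside is a hollow skirt, 133 x 51 mm inside, 10 mm deep: it slips over the rim below with 2 mm play each side and stands on that shoulder, 18 mm up.
- stand: Fixed aluminium tilt stand. Origin on the table under the deck's middle; x horizontal, uphill, y left along the deck. White deck 340 mm (y) by 104 mm, sloping down 30 degrees towards its -x, its middle 105 mm above the table. Tray places 80 mm either side of the middle. Black stop clips, 12 mm high, 45 mm either side of each place's middle, leave 70 mm free between for a finger.
- battery: Bystander: red and black sealed battery, 65 x 151 mm, 94 mm high; origin under its centre.
- meter: Bystander: yellow and black hand multimeter lying on its back, 80 x 170 mm, 36 mm high (its knob to 48 mm); origin under its centre.
- strip: Bystander: black socket strip, 62 x 260 mm, 38 mm high; origin under its centre.

How it is judged (in metres and radians):
At the end, for the whole second after the job is handed in: Each tray is home on top of its own pile: underside 69 to 74 mm above that of the pile's lowest tray (home is 72), within 9 mm of it in x and y, turned under 0.12 rad, tipped under 0.035 rad, and at rest; the lowest trays lie flat, within 30 mm of where they stood (x of tray_cut in the frame of pile_cut between -0.009 and 0.009 m and y of tray_cut in the frame of pile_cut between -0.009 and 0.009 m and z of tray_cut in the frame of pile_cut between 0.069 and 0.074 m and angle between the x axis of tray_cut and the x axis of pile_cut, either way round below 0.12 rad and angle between the z axis of tray_cut and the z axis of pile_cut, either way round below 0.035 rad and linear speed of each of tray_cut, tray_square below 0.02 m/s and angular speed of each of tray_cut, tray_square below 0.15 rad/s and angle between each of pile_cut, pile_square's own z axis and vertical below 0.03 rad and distance of each of pile_cut, pile_square from where it was at the start of the episode below 0.03 m and x of tray_square in the frame of pile_square between -0.009 and 0.009 m and y of tray_square in the frame of pile_square between -0.009 and 0.009 m and z of tray_square in the frame of pile_square between 0.069 and 0.074 m and angle between the x axis of tray_square and the x axis of pile_square, either way round below 0.12 rad and angle between the z axis of tray_square and the z axis of pile_square, either way round below 0.035 rad); the robot touches nothing.
It fails at once if the cut-corner tray is dropped: it falls faster than 0.45 m/s (about 10 mm of fall) with no finger on it (contact force between the fingers and tray_cut below 0.05 N and linear speed of tray_cut above 0.45 m/s).
It fails at once if the cut-corner pile is shoved more than 30 mm from where it stood (distance of pile_cut from where it was at the start of the episode above 0.03 m).
It fails at once if the square tray is dropped: it falls faster than 0.45 m/s (about 10 mm of fall) with no finger on it (contact force between the fingers and tray_square below 0.05 N and linear speed of tray_square above 0.45 m/s).
It fails at once if the square pile is shoved more than 30 mm from where it stood (distance of pile_square from where it was at the start of the episode above 0.03 m).
It fails at once if a bystander (battery, meter or socket strip) is moved more than 15 mm (distance of any of battery, meter, strip from where it was at the start of the episode above 0.015 m).
It also fails if it takes over 61 s, if anything falls off the work surface, if the arm or the gripper's body presses on something with over 40 N, if the wrist force passes 120 N, or if a joint passes its speed limit or range.

## Working session

There is one attempt and no reset: what is moved stays moved. The work goes in short steps, Python scripts to look and compute and a tool call to move; the robot and the scene stay as the last step left them, time stands still between calls to the robot, and variables do not carry over. Pictures are saved under pics/ and viewed, about 8 in all and at most 12, crops included, and the job is handed in when it is done.

Besides the shell and the picture viewer there is one more tool, called after "Call:" by a JSON object that holds its "name" and its "arguments". apply_moves: Moves the arm, as the interface text tells. Its arguments: {"type":"object","properties":{"commands":{"type":"array"},"grip_force":{"type":"number"}},"required":["commands"]}

```bash
ls; mkdir -p pics
python3 - <<'E'
from workcell import *
import cv2
for n in("scene","top"):
    im=read_camera(n); cv2.imwrite(f"pics/{n}0.png",im[:,:,::-1]); m=camera_model(n); print(n,m)
print(sense())
E
```

```text
pics
scene {'camera_matrix': array([[423.68966933,   0.        , 289.18645089],
       [  0.        , 423.68966933, 210.37740574],
       [  0.        ,   0.        ,   1.        ]]), 'k1': -0.08239411255033109, 'position': array([1198.74468259, -578.72005925,  962.12017544]), 'rotation': array([-0.35355922,  0.84183836,  0.37984366, -0.14840097])}
top {'camera_matrix': array([[508.33688085,   0.        , 277.85122944],
       [  0.        , 508.33688085, 210.35143699],
       [  0.        ,   0.        ,   1.        ]]), 'k1': 0.012904514759754765, 'position': array([ 315.08969153,    5.11407812, 1548.95333102]), 'rotation': array([-0.04994697,  0.70556116, -0.70469334,  0.05564207])}
{'clock': 0.1, 'joints': array([-1.49750736e+00,  2.07334206e-01,  1.54280864e+00, -2.25028425e-05,
        1.39351281e+00, -1.50520519e-01]), 'joint_vel': array([-0.00118126, -0.00260082, -0.00239477, -0.00080322, -0.00185838,
        0.00086068]), 'joint_torque': array([ 1.91757904e-04, -3.71864820e+01, -2.82290930e+01,  6.99961279e-02,
        3.10487521e-02, -5.43610827e-05]), 'ee_pos': array([ 127.53662288, -559.95127024,  218.40839898]), 'ee_rot': array([ 0.07823578,  0.70270377,  0.07969405, -0.7026631 ]), 'contact_force': array([-0.39556268,  0.34056041, -0.02182577]), 'torque': array([-0.02845561, -0.01495998, -0.00342583]), 'finger_gap': 1.0030025503331133}
```

View pics/scene0.png

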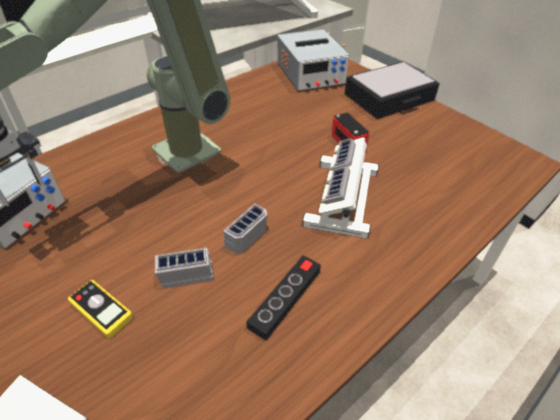

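View pics/top0.png

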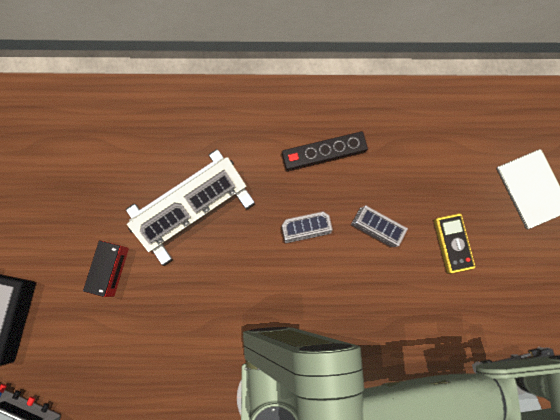

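The scene view shows the stand, piles and bystanders. In the top view, the pile at (307,226) looks cut-cornered and the one at (380,226) square. The stand is at (187,205), with trays at (165,223) and (211,190). I'll zoom in next.

Run:
```python
import cv2,numpy as np
a=cv2.imread("pics/top0.png"); s=cv2.imread("pics/scene0.png")
A=cv2.resize(a[140:275,120:260],None,fx=4,fy=4,interpolation=2)[:540]
B=cv2.resize(a[195:260,275:415],None,fx=4,fy=4,interpolation=2)
cv2.imwrite("pics/c1.png",A)
C=cv2.resize(s[125:245,295:385],None,fx=4,fy=4,interpolation=2)
D=cv2.resize(s[195:295,145:275],None,fx=3,fy=3,interpolation=2)
W=np.zeros((600,800,3),np.uint8); W[:260,:560]=B; W[280:580,:390]=D; W[100:580,420:780]=np.where(True,C,0); 
W[:260,:560]=B
cv2.imwrite("pics/c2.png",W)
```

```text
(no output)
```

View pics/c1.png

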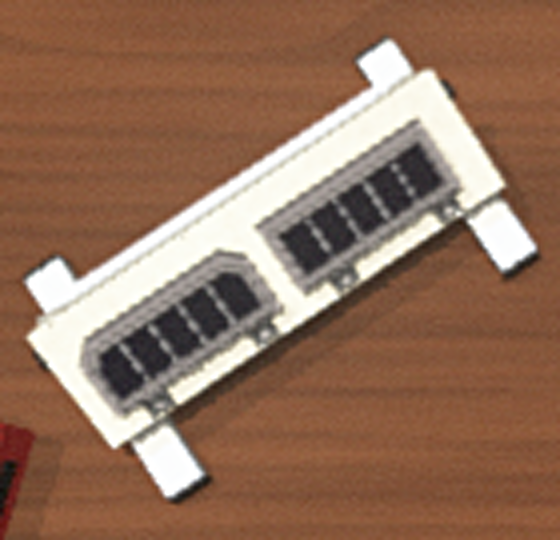

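View pics/c2.png

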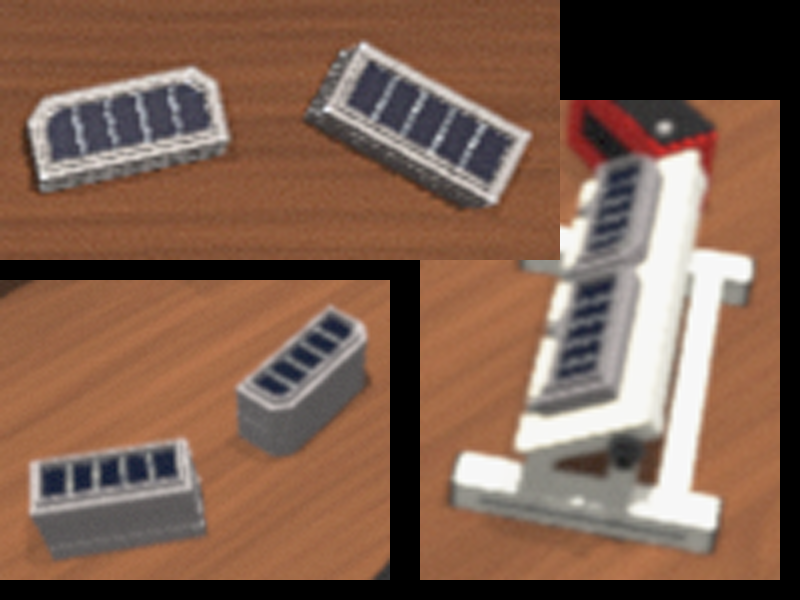

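The crops show the cut tray in the left place, with its cuts uphill, and the square tray in the right place. The clips are on the downhill side, towards the robot. The cut pile is the left one, near the stand, with its cuts facing away from the robot. The square pile is on the right.

```bash
cat > h.py <<'E'
import cv2,numpy as np
from scipy.spatial.transform import Rotation as R
from workcell import *
class Cam:
    def __init__(s,n):
        m=camera_model(n); s.K=m["camera_matrix"]; s.d=np.array([m["k1"],0,0,0,0]); s.p=m["position"]
        q=m["rotation"]; s.R=R.from_quat([q[1],q[2],q[3],q[0]]).as_matrix()
    def ray(s,px):
        u=cv2.undistortPoints(np.array(px,float).reshape(-1,1,2),s.K,s.d)[:,0]
        return np.c_[u,np.ones(len(u))]@s.R.T
    def plane(s,px,z):
        r=s.ray(px); return s.p+r*((z-s.p[2])/r[:,2])[:,None]
    def proj(s,X):
        c=(np.atleast_2d(X)-s.p)@s.R
        return cv2.projectPoints(c,np.zeros(3),np.zeros(3),s.K,s.d)[0][:,0]
T=Cam("top"); S=Cam("scene")
def tri(a,b):
    r=[T.ray(a)[0],S.ray(b)[0]]; p=[T.p,S.p]; A=0;B=0
    for d,o in zip(r,p):
        d=d/np.linalg.norm(d); M=np.eye(3)-np.outer(d,d); A=A+M; B=B+M@o
    X=np.linalg.solve(A,B)
    return X, np.linalg.norm(T.proj(X)-a), np.linalg.norm(S.proj(X)-b)
def cells(im,roi):
    # dark blue cells: centroid, PCA rect
    c0,r0,c1,r1=roi; h=im[r0:r1,c0:c1].astype(int)  # rgb
    m=((h.sum(2)<235)&(h[...,2]>=h[...,0]+4)).astype(np.uint8)
    m=cv2.morphologyEx(m,cv2.MORPH_CLOSE,np.ones((5,5)))
    n,l,st,ce=cv2.connectedComponentsWithStats(m); k=1+np.argmax(st[1:,4])
    ys,xs=np.nonzero(l==k); pts=np.c_[xs+c0,ys+r0].astype(np.float32)
    return pts.mean(0), cv2.minAreaRect(pts), len(pts)
E
python3 - <<'E'
from h import *
t=cv2.imread("pics/top0.png")[:,:,::-1]; s=cv2.imread("pics/scene0.png")[:,:,::-1]
rt=dict(cut=(138,195,192,248),sq=(186,165,239,215),pcut=(278,207,336,245),psq=(350,203,410,247))
rs=dict(cut=(335,135,358,168),sq=(322,165,352,205),pcut=(224,203,270,240),psq=(152,246,214,273))
for k in rt:
    a,ra,na=cells(t,rt[k]); b,rb,nb=cells(s,rs[k]); X,e1,e2=tri(a,b)
    box=cv2.boxPoints(ra); P=T.plane(box,X[2]); 
    e=[P[(i+1)%4]-P[i] for i in range(2)]; L=max(e,key=np.linalg.norm)
    print(k,a,b,na,nb,X.round(1),e1.round(2),e2.round(2),"len",[np.linalg.norm(v[:2]).round(1) for v in e],"ang",np.arctan2(L[1],L[0]).round(3),"mid",P.mean(0).round(1), "rs",np.round(rb[1],1))
E
```

```text
cut [155.71751 228.79662] [343.41934 150.84677] 177 124 [477.  339.6 102.9] 1.08 0.91 len [np.float64(66.2), np.float64(29.9)] ang -0.965 mid [481.  339.6 102.9] rs [ 6.7 21.7]
sq [223.78572 184.09525] [336.23215 181.35715] 42 168 [603.4 150.  155.4] 2.42 2.32 len [np.float64(16.8), np.float64(28.5)] ang -3.126 mid [601.9 144.3 155.4] rs [ 7.5 25.1]
pcut [306.18094 224.69048] [246.25475 220.03041] 420 263 [494.4 -90.7  72.9] 0.42 0.42 len [np.float64(115.3), np.float64(33.2)] ang -1.364 mid [495.7 -90.   72.9] rs [ 9.1 34.4]
psq [381.6483  224.90115] [180.84097 258.62802] 435 371 [ 494.2 -311.1   74.4] 0.33 0.36 len [np.float64(33.9), np.float64(116.3)] ang -2.084 mid [ 494.3 -310.4   74.4] rs [ 8.7 44.6]
```

Run:
```python
from h import *
t=cv2.imread("pics/top0.png")[:,:,::-1]; s=cv2.imread("pics/scene0.png")[:,:,::-1]
def cl(im,roi,th):
    c0,r0,c1,r1=roi; h=im[r0:r1,c0:c1].astype(int); m=(h.sum(2)<th).astype(np.uint8)
    n,l=cv2.connectedComponents(m); m=cv2.morphologyEx(m,cv2.MORPH_CLOSE,np.ones((5,5)))
    n,l,st,ce=cv2.connectedComponentsWithStats(m); k=1+np.argmax(st[1:,4]); ys,xs=np.nonzero(l==k)
    p=np.c_[xs+c0,ys+r0].astype(np.float32); return p.mean(0),cv2.minAreaRect(p),len(p),m
rt=dict(cut=(140,198,190,244),sq=(188,168,236,212)); rs=dict(cut=(335,137,358,168),sq=(325,165,350,202))
for k in rt:
  for th in (170,220):
    a,ra,na,m=cl(t,rt[k],th); b,rb,nb,_=cl(s,rs[k],th); X,e1,e2=tri(a,b)
    X2,_,_=tri(ra[0],rb[0])
    print(k,th,a,b,na,nb,ra,rb,X.round(1),X2.round(1),e1.round(2),e2.round(2))
  print("\n".join("".join(".#"[v] for v in r) for r in m))
# deck corners (top), clips from crop c1 (px = 120+u/4, 140+v/4)
c=np.array([[432,68],[506,187],[117,447],[28,335]])/4+[120,140]
print(T.plane(c,105).round(0))
# deck mask in top
g=cv2.inRange(t,(225,215,195),(255,255,250));
```

```text
cut 170 [163.70183 222.79358] [344.12265 145.4717 ] 436 106 ((163.96151733398438, 222.69227600097656), (11.094003677368164, 41.325164794921875), 56.3099365234375) ((343.8653259277344, 146.80674743652344), (20.074922561645508, 8.739083290100098), 87.1375961303711) [492.3 312.2 145.6] [492.8 312.1 140.7] 0.76 0.64
cut 220 [163.15985 223.6998 ] [342.44    146.35428] 513 175 ((163.9726104736328, 223.45233154296875), (18.488218307495117, 41.80525207519531), 46.0809211730957) ((342.7884826660156, 147.94229125976562), (24.514516830444336, 12.551432609558105), 78.69007110595703) [488.7 312.7 140.3] [490.5 312.2 135. ] 0.2 0.17
..................................................
..................................................
..................................................
..................................................
..................................................
..................................................
..................................................
..................................................
..................................................
..............
[... 4027 characters left out ...]
############...................########
...##################.................######....
....###############..................#######....
....##############.................#######......
.....#########....................######........
......########..................######..........
......#######..................######...........
.......#####.................#######............
........##..................######..............
...........................#####................
.........................######.................
........................#######.................
......................#########.................
[[690. 139. 105.]
 [601.  84. 105.]
 [413. 357. 105.]
 [493. 424. 105.]]
```

```bash
cat >> h.py <<'E'
def state():
    s=sense(); q=s["ee_rot"]; return s, s["ee_pos"], R.from_quat([q[1],q[2],q[3],q[0]])
E
python3 - <<'E'
import workcell; print([n for n in dir(workcell) if n[0]!='_'], getattr(workcell,'tcp_to_tips',None))
from h import *
c=np.array([[432,68],[506,187],[117,447],[28,335]])/4+[120,140]   # upR lowR lowL upL
P=T.plane(c,105)
for z,i in ((131,0),(79,1),(79,2),(131,3)): P[i]=T.plane(c[i],z)
print(P.round(1)); C=P.mean(0); y=(P[2]-P[1]+P[3]-P[0]); y/=np.linalg.norm(y); x=np.array([y[1],-y[0],0])
print("C",C.round(1),"x",x.round(3),"lenY",np.linalg.norm(P[3]-P[0]),np.linalg.norm(P[2]-P[1]),"wid",np.linalg.norm(P[0]-P[1]),np.linalg.norm(P[3]-P[2]))
sc=np.array([[515,447],[652,430],[703,155]])-[420,100]; sc=sc/4+[295,125]
for i,j in((1,0),(0,1),(3,2)): print("tri",i,[np.round(v,1) for v in tri(c[i],sc[j])])
u=np.array([x[0]*np.cos(np.pi/6),x[1]*np.cos(np.pi/6),.5]); n=np.cross(u,y)  ; n*=np.sign(n[2]); print("u",u.round(3),"y",y.round(3),"n",n.round(3))
# cells centre on plane deck+20, clips
a=dict(cut=(163.96,222.7),sq=(209.1,192.3))
for k in a:
    d=T.ray(a[k])[0]; o=C+20*n; t=((o-T.p)@n)/(d@n); X=T.p+t*d; v=X-C
    print(k,"cell pt",X.round(1),"along y",(v@y).round(1),"upslope",(v@u).round(1))
cl=np.array([[160,402],[264,333],[344,279],[449,205]])/4+[120,140]
for p in cl:
    d=T.ray(p)[0]; o=C+12*n; t=((o-T.p)@n)/(d@n); X=T.p+t*d; v=X-C; print("clip",(v@y).round(1),(v@u).round(1))
E
```

```text
['PlanningError', 'camera_model', 'finish_job', 'read_camera', 'sense', 'tcp_to_tips'] 14.0
[[682.8 136.6 131. ]
 [606.5  85.6  79. ]
 [415.2 363.7  79. ]
 [489.9 416.1 131. ]]
C [548.6 250.5 105. ] x [0.823 0.567 0.   ] lenY 339.62890930483866 337.5285359530632 wid 105.44903606926864 105.03997563727013
tri 1 [array([608.5,  87.4,  76.1]), np.float64(0.7), np.float64(0.7)]
tri 0 [array([688.3, 140.2, 119. ]), np.float64(1.2), np.float64(1.2)]
tri 3 [array([493.5, 421.3, 122.6]), np.float64(1.3), np.float64(1.1)]
u [0.713 0.491 0.5  ] y [-0.567  0.823  0.   ] n [-0.412 -0.284  0.866]
cut cell pt [494.  314.7 123.2] along y 83.9 upslope 1.7
sq cell pt [581.3 189.4 123.6] along y -68.8 upslope 2.7
clip 123.7 -38.3
clip 35.6 -38.6
clip -33.3 -38.3
clip -125.8 -35.9
```

```bash
cat >> h.py <<'E'
C=np.array([548.6,250.5,105.]); u=np.array([.713,.491,.5]); y=np.array([-.567,.823,0]); n=np.array([-.412,-.284,.866])
def tool(ax,jaw):
    ax=ax/np.linalg.norm(ax); jaw=jaw-ax*(jaw@ax); jaw/=np.linalg.norm(jaw)
    return R.from_matrix(np.c_[ax,jaw,np.cross(ax,jaw)])
def go(p,Rt):  # shift (cm) and turn to take from the measured pose
    s,p0,R0=state(); return ((p-p0)/10).round(2),(Rt*R0.inv()).as_rotvec().round(4)
E
python3 - <<'E'
from h import *
s,p,r=state(); print(r.as_matrix().round(3), "jaw yaw",np.arctan2(*r.as_matrix()[:2,1][::-1]))
for k,sy in(("cut",83),("sq",-73)):
    g=C+sy*y+1*u+18*n
    for sg in(1,-1): print(k,sg,"grasp",g.round(1),go(g,tool(-n,sg*u)),"pre",go(g+60*n,tool(-n,sg*u))[0])
    print("vertical over",go(g+60*n,tool(np.array([0,0,-1.]),u)))
E
```

```text
[[-0.     0.222 -0.975]
 [ 0.002 -0.975 -0.222]
 [-1.    -0.002 -0.   ]] jaw yaw -1.346982557784937
cut 1 grasp [494.8 314.2 121.1] (array([36.73, 87.41, -9.73]), array([-0.2245, -0.5753,  1.8984])) pre [34.26 85.71 -4.54]
cut -1 grasp [494.8 314.2 121.1] (array([36.73, 87.41, -9.73]), array([ 0.5158, -0.2007, -1.1629])) pre [34.26 85.71 -4.54]
vertical over (array([34.26, 85.71, -4.54]), array([-1.20e-03, -2.10e-03,  1.95e+00]))
sq 1 grasp [583.3 185.8 121.1] (array([45.58, 74.58, -9.73]), array([-0.2245, -0.5753,  1.8984])) pre [43.1  72.87 -4.54]
sq -1 grasp [583.3 185.8 121.1] (array([45.58, 74.58, -9.73]), array([ 0.5158, -0.2007, -1.1629])) pre [43.1  72.87 -4.54]
vertical over (array([43.1 , 72.87, -4.54]), array([-1.20e-03, -2.10e-03,  1.95e+00]))
```

Call:
{"name": "apply_moves", "arguments": {"commands": [[[0,25,26,8,0,0,0.95],[0,25,26,8,0,0,0.95],[0,25,26,8,0,0,0.95],[0,25,26,8,0,0,0.95],[0,25,26,8,0,0,0.95],[0,25,26,8,0,0,0.95],[0,25,26,8,0,0,0.95],[0,25,26,8,0,0,0.95]]], "grip_force": 15}}

```text
clock: 0.77
ee_pos: [353.9, -324.1, 291.7]
ee_rot: [0.393, 0.588, 0.393, -0.588]
contact_force: [0.7, 0.5, 0.3]
finger_gap: 1.001
```

Call:
{"name": "apply_moves", "arguments": {"commands": [[[0,8,31,0,0,0,0.95],[0,8,31,0,0,0,0.95],[0,8,31,0,0,0,0.95],[0,8,31,0,0,0,0.95],[0,8,31,0,0,0,0.95],[0,8,31,0,0,0,0.95],[0,8,31,0,0,0,0.95],[0,8,31,0,0,0,0.95]]]}}

```text
clock: 1.43
ee_pos: [432.9, -12.8, 291.4]
ee_rot: [0.619, 0.343, 0.619, -0.342]
contact_force: [0.7, -0.3, 0.4]
finger_gap: 1.0
```

Run:
```python
from h import *
g=C+83*y+1*u+18*n
print(state()[1],go(g+70*n,tool(-n,u)))
```

```text
[432.93569714 -12.78975633 291.37304148] (array([  3.31,  30.71, -10.97]), array([ 0.287 , -0.4378,  0.0413]))
```

Call:
{"name": "apply_moves", "arguments": {"commands": [[[0,3.3,16,0,0.15,-0.22,0.02],[0,3.3,16,0,0.15,-0.22,0.02],[0,3.3,16,0,0.15,-0.22,0.02],[0,3.3,16,0,0.15,-0.22,0.02],[0,3.3,30.7,-11,0.287,-0.438,0.041],[0,3.3,30.7,-11,0.287,-0.438,0.041],[0,3.3,30.7,-11,0.287,-0.438,0.041],[0,3.3,30.7,-11,0.287,-0.438,0.041]]]}}

```text
clock: 2.1
ee_pos: [462.5, 275.9, 189.2]
ee_rot: [0.687, 0.482, 0.519, -0.159]
contact_force: [2.0, 0.3, 0.4]
finger_gap: 0.998
```

Call:
{"name": "apply_moves", "arguments": {"commands": [[[0,0,0,0,0,0,0],[0,0,0,0,0,0,0],[0,0,0,0,0,0,0]]]}}

```text
clock: 2.35
ee_pos: [466.5, 276.0, 193.2]
ee_rot: [0.688, 0.482, 0.518, -0.158]
contact_force: [-0.6, 0.4, 0.5]
finger_gap: 1.002
```

Run:
```python
from h import *
g=C+83*y+1*u+18*n
print(state()[1],go(g+70*n,tool(-n,u)),go(g,tool(-n,u)))
t=read_camera("top"); s=read_camera("scene")
W=np.zeros((560,800,3),np.uint8)
W[:400,:400]=cv2.resize(t[150:250,120:220],None,fx=4,fy=4,interpolation=2); W[:480,400:]=cv2.resize(s[90:210,290:390],None,fx=4,fy=4,interpolation=2)
cv2.imwrite("pics/pre.png",W[:,:,::-1])
```

```text
[466.46843995 275.98427845 193.24114963] (array([-0.05,  1.83, -1.15]), array([-0.002 , -0.0014,  0.0067])) (array([ 2.84,  3.82, -7.22]), array([-0.002 , -0.0014,  0.0067]))
```

View pics/pre.png

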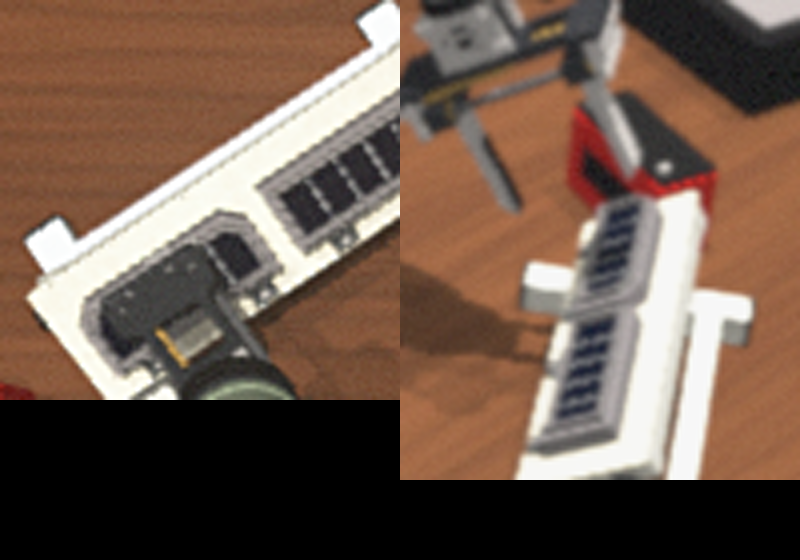

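The view shows the gripper above the cut tray with its jaws along the slope. It is about 2 cm short in y, and the tray is untouched.

Call:
{"name": "apply_moves", "arguments": {"commands": [[[0,0,1.8,-1.1,0,0,0],[0,0,1.8,-1.1,0,0,0],[0,1.0,2.6,-3.5,0,0,0],[0,2.0,3.2,-5.5,0,0,0],[0,2.0,3.2,-5.5,0,0,0],[0,2.0,3.2,-5.5,0,0,0],[0,2.0,3.2,-5.5,0,0,0]]]}}

```text
clock: 3.03
ee_pos: [487.2, 307.2, 139.4]
ee_rot: [0.688, 0.483, 0.518, -0.158]
contact_force: [-0.3, -0.0, 0.8]
finger_gap: 0.998
```

Run:
```python
from h import *
g=C+83*y+1*u+18*n
print(state()[1],go(g,tool(-n,u)))
```

```text
[487.17476496 307.22472932 139.39269175] (array([ 0.77,  0.7 , -1.83]), array([-0.0027, -0.0001,  0.0086]))
```

Call:
{"name": "apply_moves", "arguments": {"commands": [[[0,0.4,0.35,-0.9,0,0,0],[0,0.75,0.65,-1.7,0,0,0],[0,0.75,0.65,-1.8,0,0,0],[0,0.75,0.65,-1.8,0,0,0]]]}}

```text
clock: 3.37
ee_pos: [493.6, 314.2, 120.1]
ee_rot: [0.688, 0.482, 0.519, -0.158]
contact_force: [0.4, 0.2, 1.1]
finger_gap: 0.999
```

Run:
```python
from h import *
s,p,r=state(); print(p,(p-C)@n-14,(p-C)@u,(p-C)@y,s["contact_force"])
```

```text
[493.60090597 314.20588139 120.06794334] 3.6159953553325686 -0.40079461281622386 83.61442669359838 [0.41935365 0.15172327 1.0830323 ]
```

Call:
{"name": "apply_moves", "arguments": {"commands": [[[0.6,0,0,0,0,0,0],[0.6,0,0,0,0,0,0],[0.6,0,0,0,0,0,0],[0.6,0,0,0,0,0,0],[0.6,0,0,0,0,0,0],[0.6,0,0,0,0,0,0]]], "grip_force": 15}}

```text
clock: 3.87
ee_pos: [494.8, 315.1, 121.1]
ee_rot: [0.688, 0.483, 0.517, -0.157]
contact_force: [0.9, 2.0, -0.8]
finger_gap: 0.615
```

Call:
{"name": "apply_moves", "arguments": {"commands": [[[0.6,-0.4,-0.3,0.85,0,0,0],[0.6,-1.2,-0.85,2.6,0,0,0],[0.6,-2.4,-1.7,5.2,0,0,0],[0.6,-3.7,-2.6,7.8,0,0,0],[0.6,-4.1,-2.8,10,0,0,0],[0.6,-4.1,-2.8,12,0,0,0],[0.6,-4.1,-2.8,12,0,0,0]]]}}

```text
clock: 4.45
ee_pos: [454.9, 287.1, 245.1]
ee_rot: [0.69, 0.484, 0.516, -0.155]
contact_force: [0.4, -0.0, -1.2]
finger_gap: 0.618
```

Run:
```python
from h import *
s,p,r=state(); print(p,s["finger_gap"])
# piles: cell centre & yaw of tray x
for k,(cx,cy),yaw in(("cut",(495,-90.3),-1.364),("sq",(494.2,-310.7),-2.084)):
    jaw=np.array([-np.sin(yaw),np.cos(yaw),0]); print(k,go(np.array([cx,cy,200.]),tool(np.array([0,0,-1.]),jaw)))
```

```text
[454.85251144 287.11810523 245.09680069] 0.6177761721448156
cut (array([  4.01, -37.74,  -4.51]), array([-0.2097,  0.4927, -0.3794]))
sq (array([  3.93, -59.78,  -4.51]), array([-0.0237,  0.5594, -1.0813]))
```

Call:
{"name": "apply_moves", "arguments": {"commands": [[[0.6,1,-4,0,-0.03,0.08,-0.06],[0.6,2,-8,0,-0.07,0.16,-0.12],[0.6,3,-12,0,-0.1,0.24,-0.18],[0.6,3.5,-16,0,-0.14,0.32,-0.25],[0.6,4,-20,0,-0.18,0.42,-0.32],[0.6,4,-24,0,-0.21,0.493,-0.379],[0.6,4,-28,0,-0.21,0.493,-0.379],[0.6,4,-31,-1,-0.21,0.493,-0.379]]]}}

```text
clock: 5.12
ee_pos: [494.3, -26.4, 229.3]
ee_rot: [0.547, 0.444, 0.551, -0.448]
contact_force: [0.1, -0.6, -2.0]
finger_gap: 0.618
```

Call:
{"name": "apply_moves", "arguments": {"commands": [[[0.6,0,-3,-1,0,0,0],[0.6,0,-5,-3,0,0,0],[0.6,0,-6.5,-5,0,0,0],[0.6,0,-6.7,-7,0,0,0],[0.6,0,-6.7,-8,0,0,0],[0.6,0,-6.7,-8,0,0,0]]]}}

```text
clock: 5.62
ee_pos: [489.5, -89.5, 145.4]
ee_rot: [0.543, 0.443, 0.554, -0.449]
contact_force: [-0.6, 0.1, -1.7]
finger_gap: 0.621
```

Run:
```python
from h import *
s,p,r=state(); print(p,s["finger_gap"],r.as_matrix().round(3))
jaw=np.array([-np.sin(-1.364),np.cos(-1.364),0]); print(go(np.array([495,-90.3,150.]),tool(np.array([0,0,-1.]),jaw)))
t=read_camera("top"); s=read_camera("scene")
cv2.imwrite("pics/h1t.png",t[:,:,::-1]);cv2.imwrite("pics/h1s.png",s[:,:,::-1])
W=np.zeros((600,800,3),np.uint8)
W[:400,:400]=cv2.resize(t[180:280,255:355],None,fx=4,fy=4,interpolation=2); W[:400,400:]=cv2.resize(s[150:250,200:300],None,fx=4,fy=4,interpolation=2)
cv2.imwrite("pics/h1.png",W[:400,:,::-1])
```

```text
[489.48990279 -89.51596057 145.3562967 ] 0.6208508663242811 [[-0.018  0.979  0.204]
 [ 0.004  0.204 -0.979]
 [-1.    -0.016 -0.007]]
(array([ 0.55, -0.08,  0.46]), array([-0.0037, -0.0176,  0.0012]))
```

View pics/h1.png

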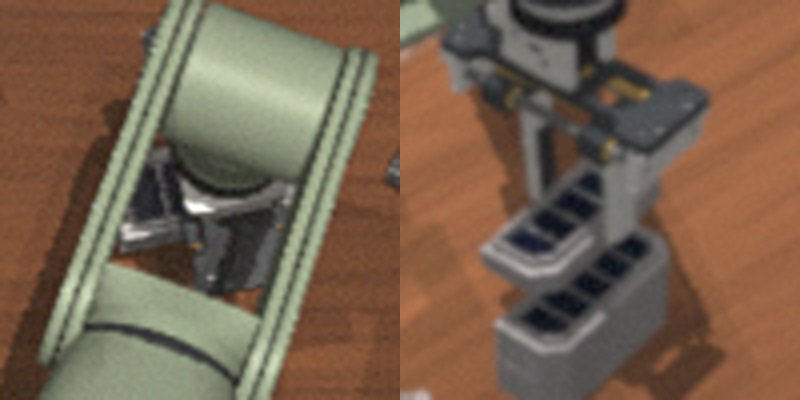

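The top view is blocked by the arm. The scene view shows the held cut tray level above the cut pile, with the cut corners on the same side. I'll correct the residual tilt and go lower.

Call:
{"name": "apply_moves", "arguments": {"commands": [[[0.6,0.5,-0.1,-1.5,-0.004,-0.0176,0],[0.6,0.5,-0.1,-2.7,-0.004,-0.0176,0],[0.6,0.5,-0.1,-2.7,-0.004,-0.0176,0],[0.6,0.5,-0.1,-2.7,-0.004,-0.0176,0],[0.6,0.5,-0.1,-2.7,-0.004,-0.0176,0]]]}}

```text
clock: 6.13
ee_pos: [498.8, -91.5, 124.3]
ee_rot: [0.553, 0.447, 0.545, -0.445]
contact_force: [-0.0, -0.2, -1.6]
finger_gap: 0.618
```

Run:
```python
from h import *
s,p,r=state(); print(p,s["contact_force"],r.as_matrix().round(3)[:,0])
s=read_camera("scene"); cv2.imwrite("pics/h2s.png",s[:,:,::-1])
cv2.imwrite("pics/h2.png",cv2.resize(s[185:260,210:310],None,fx=8,fy=8,interpolation=2)[:,:,::-1])
```

```text
[498.80519316 -91.50311821 124.33500835] [-0.03435447 -0.2154254  -1.58934366] [ 0.011 -0.005 -1.   ]
```

View pics/h2.png

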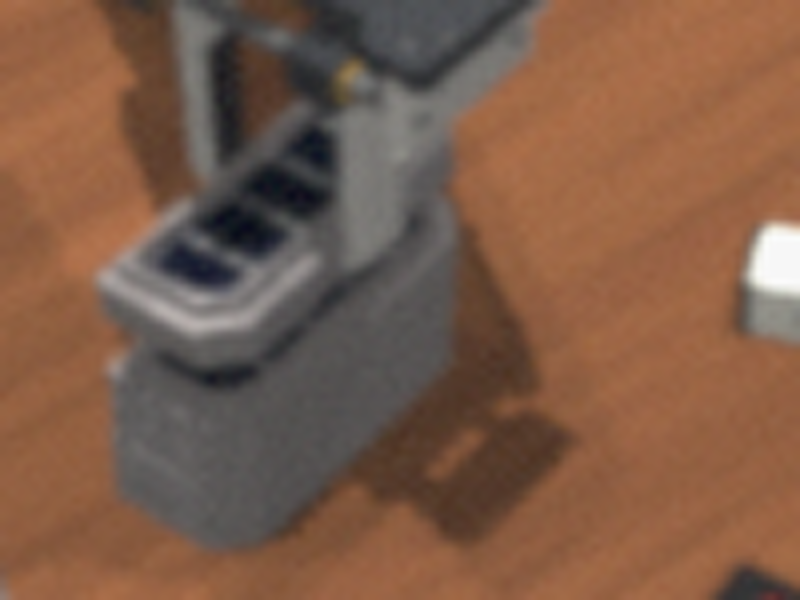

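The view shows the held tray hovering about 25 mm above the pile, level and in line. I'll compare the shoulder corners of pile and tray in the scene camera side by side.

Run:
```python
from h import *
a=cv2.imread("pics/scene0.png"); b=cv2.imread("pics/h2s.png")
A=cv2.resize(a[200:255,220:270],None,fx=8,fy=8,interpolation=cv2.INTER_CUBIC)
B=cv2.resize(b[193:248,218:268],None,fx=8,fy=8,interpolation=cv2.INTER_CUBIC)
W=np.hstack([A,B]); W=cv2.convertScaleAbs(W,alpha=1.4)
for i in range(0,800,40): cv2.line(W,(i,0),(i,4 if i%200 else 12),(0,255,255),1)
for j in range(0,440,40): cv2.line(W,(0,j),(6,j),(0,255,255),1); cv2.line(W,(400,j),(406,j),(0,255,255),1)
cv2.imwrite("pics/cmp.png",W)
```

```text
(no output)
```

View pics/cmp.png

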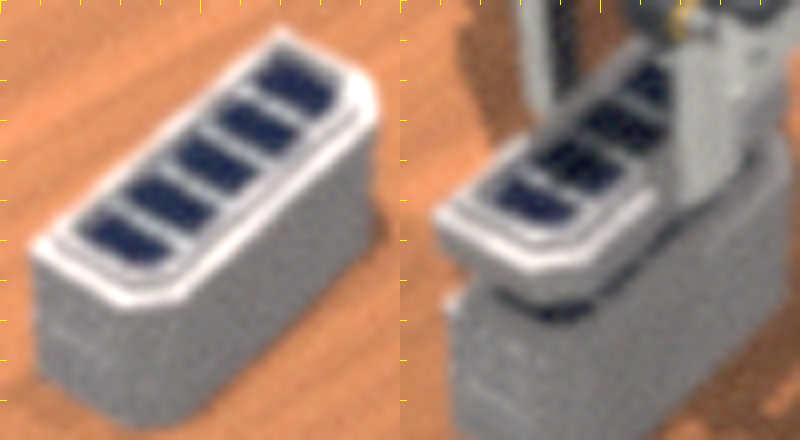

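Run:
```python
from h import *
L=np.array([[33,248],[125,306],[178,302],[77,232],[140,265],[122,188]]); Rr=np.array([[433,215],[530,272],[585,266],[490,195],[547,225],[538,153]])
z=np.array([72,72,72,75,75,75.])
for l,r,zz in zip(L,Rr,z):
    a=S.plane((l+.5)/8-.5+[220,200],zz)[0]; b=S.plane((r-[400,0]+.5)/8-.5+[218,193],zz+52.7)[0]; d=(b-a)[:2]
    print(a.round(1),b.round(1),"held-pile",d.round(1))
s,p,r=state(); print(p,r.as_matrix()[:,0].round(4))
# masked: pile orientation via cells
```

```text
[ 484. -165.   72.] [ 489.2 -169.6  124.7] held-pile [ 5.2 -4.6]
[ 527.3 -156.7   72. ] [ 532.3 -160.4  124.7] held-pile [ 5.  -3.6]
[ 537.9 -141.6   72. ] [ 542.2 -144.7  124.7] held-pile [ 4.3 -3. ]
[ 490.4 -150.1   75. ] [ 496.7 -150.7  127.7] held-pile [ 6.4 -0.6]
[ 517.6 -142.7   75. ] [ 520.9 -144.5  127.7] held-pile [ 3.3 -1.8]
[ 483.5 -125.1   75. ] [ 491.1 -126.1  127.7] held-pile [ 7.6 -0.9]
[498.88395485 -91.64996603 124.42873197] [ 0.0111 -0.0048 -0.9999]
```

Call:
{"name": "apply_moves", "arguments": {"commands": [[[0.6,-0.45,0.2,0,0.005,0.011,0],[0.6,-0.45,0.2,-1.0,0.005,0.011,0],[0.6,-0.45,0.2,-2.0,0.005,0.011,0],[0.6,-0.45,0.2,-2.3,0.005,0.011,0],[0.6,-0.45,0.2,-2.3,0.005,0.011,0],[0.6,-0.45,0.2,-2.3,0.005,0.011,0]]]}}

```text
clock: 6.68
ee_pos: [492.8, -89.5, 99.3]
ee_rot: [0.547, 0.446, 0.55, -0.446]
contact_force: [0.7, 0.5, -1.8]
finger_gap: 0.616
```

Run:
```python
from h import *
s,p,r=state(); print(p,s["contact_force"],s["torque"],go(np.array([494.3,-89.5,100]),tool(np.array([0,0,-1.]),np.array([.979,.2054,0]))))
```

```text
[492.80825354 -89.52137531  99.29128081] [ 0.7392235   0.46103963 -1.76190668] [-0.04939447 -0.15106888 -0.02015957] (array([0.15, 0.  , 0.07]), array([-0.0016, -0.0037,  0.0008]))
```

Call:
{"name": "apply_moves", "arguments": {"commands": [[[0.6,0.12,0,0,-0.0016,-0.003,0],[0.6,0.12,0,-0.2,-0.0016,-0.003,0],[0.6,0.12,0,-0.4,-0.0016,-0.003,0],[0.6,0.12,0,-0.4,-0.0016,-0.003,0],[0.6,0.12,0,-0.4,-0.0016,-0.003,0]]]}}

```text
clock: 7.1
ee_pos: [494.2, -89.5, 95.6]
ee_rot: [0.549, 0.446, 0.549, -0.446]
contact_force: [-0.4, 0.7, -2.1]
finger_gap: 0.615
```

Call:
{"name": "apply_moves", "arguments": {"commands": [[[0.6,0,0,-0.1,0,0,0],[0.6,0,0,-0.2,0,0,0],[0.6,0,0,-0.3,0,0,0],[0.6,0,0,-0.3,0,0,0]]]}}

```text
clock: 7.43
ee_pos: [494.4, -89.6, 92.8]
ee_rot: [0.549, 0.446, 0.549, -0.446]
contact_force: [0.5, 0.3, -1.6]
finger_gap: 0.617
```

Call:
{"name": "apply_moves", "arguments": {"commands": [[[0.6,0,0,-0.1,0,0,0],[0.6,0,0,-0.2,0,0,0],[0.6,0,0,-0.2,0,0,0],[0.6,0,0,-0.2,0,0,0]]]}}

```text
clock: 7.77
ee_pos: [494.6, -89.7, 92.2]
ee_rot: [0.549, 0.446, 0.549, -0.446]
contact_force: [-3.0, 0.9, 5.5]
finger_gap: 0.616
```

Call:
{"name": "apply_moves", "arguments": {"commands": [[[0.6,-0.1,0,0,0,0,0],[0.6,-0.1,0,-0.1,0,0,0],[0.6,-0.1,0,-0.1,0,0,0],[0.6,-0.1,0,-0.1,0,0,0]]]}}

```text
clock: 8.1
ee_pos: [494.7, -89.8, 91.6]
ee_rot: [0.55, 0.446, 0.548, -0.445]
contact_force: [-2.0, 1.4, 7.9]
finger_gap: 0.614
```

Run:
```python
from h import *
s,p,r=state(); print(p,s["contact_force"],s["torque"],r.as_matrix()[:,0].round(4))
s=read_camera("scene"); cv2.imwrite("pics/h3s.png",s[:,:,::-1])
cv2.imwrite("pics/h3.png",cv2.convertScaleAbs(cv2.resize(s[193:258,215:275],None,fx=8,fy=8,interpolation=2)[:,:,::-1],alpha=1.5))
```

```text
[494.6708905  -89.79740898  91.62038451] [-2.0015372   1.4418822   7.86941062] [0.24339672 0.31838129 0.09875504] [ 0.003 -0.001 -1.   ]
```

View pics/h3.png

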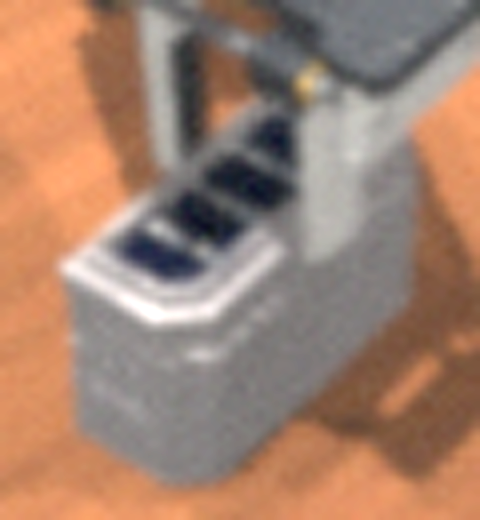

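The view shows the shoulder of the tray below peeking out about 5 px under the held tray's shoulder line. That fits the home pitch of 18 mm. I'll press a little harder with a small wiggle to confirm.

Call:
{"name": "apply_moves", "arguments": {"commands": [[[0.6,0.1,0,-0.05,0,0,0],[0.6,0.15,-0.1,-0.1,0,0,0],[0.6,0.1,0.1,-0.1,0,0,0],[0.6,0.1,0,-0.1,0,0,0],[0.6,0.1,0,-0.1,0,0,0]]]}}

```text
clock: 8.57
ee_pos: [495.3, -90.1, 90.6]
ee_rot: [0.55, 0.446, 0.548, -0.446]
contact_force: [-1.4, 0.4, 8.5]
finger_gap: 0.617
```

Run:
```python
from h import *
s,p,r=state(); print(p,s["contact_force"],s["torque"],r.as_matrix()[:,0].round(4))
```

```text
[495.28827725 -90.05004305  90.59280248] [-1.43191997  0.43128519  8.53576844] [0.07872168 0.50164832 0.13805919] [ 0.0021 -0.0014 -1.    ]
```

Call:
{"name": "apply_moves", "arguments": {"commands": [[[0.6,0.1,0,-0.1,0,0,0],[0.6,0.1,0.1,-0.1,0,0,0],[0.6,0,-0.1,-0.1,0,0,0],[0.6,-0.05,0,-0.1,0,0,0],[0.6,0,0,-0.1,0,0,0],[0.6,0,0,-0.1,0,0,0]]]}}

```text
clock: 9.07
ee_pos: [495.4, -90.1, 90.4]
ee_rot: [0.55, 0.446, 0.548, -0.446]
contact_force: [-3.7, 1.6, 13.4]
finger_gap: 0.614
```

Run:
```python
from h import *
s,p,r=state(); print(p,s["contact_force"],s["torque"],r.as_matrix()[:,0].round(4))
```

```text
[495.3732028  -90.12056027  90.37797274] [-3.73316438  1.59533797 13.37115672] [0.11137545 0.93138164 0.06308721] [ 0.002  -0.0017 -1.    ]
```

Call:
{"name": "apply_moves", "arguments": {"commands": [[[0.6,0,0,0.1,0,0,0],[0.6,0,0,0.15,0,0,0],[0.35,0,0,0.15,0,0,0],[0.2,0,0,0.15,0,0,0],[0,0,0,0.15,0,0,0],[0,0,0,0.15,0,0,0],[0,0,0,0.15,0,0,0]]]}}

```text
clock: 9.65
ee_pos: [494.1, -89.5, 88.9]
ee_rot: [0.549, 0.446, 0.549, -0.446]
contact_force: [-1.0, 0.3, 0.5]
finger_gap: 0.895
```

Call:
{"name": "apply_moves", "arguments": {"commands": [[[0,0,0,2,0,0,0],[0,0,0,5,0,0,0],[0,0,0,9,0,0,0],[0,0,3,13,0,0,0],[0,0,7,15,0,0,0],[0,0,11,15,0,0,0],[0,0,15,15,0,0,0],[0,0,19,15,0,0,0]]]}}

```text
clock: 10.32
ee_pos: [494.8, 97.6, 240.6]
ee_rot: [0.549, 0.447, 0.548, -0.446]
contact_force: [0.9, -0.3, -0.4]
finger_gap: 0.999
```

Run:
```python
from h import *
print(state()[1])
t=read_camera("top"); s=read_camera("scene"); cv2.imwrite("pics/a1t.png",t[:,:,::-1]); cv2.imwrite("pics/a1s.png",s[:,:,::-1])
a,ra,na=cells(t,(278,207,336,245)); b,rb,nb=cells(s,(222,193,272,240)); print(a,b,na,nb,tri(a,b))
W=np.zeros((480,800,3),np.uint8)
W[:,:400]=cv2.resize(s[195:255,220:270],None,fx=8,fy=8,interpolation=2); W[:400,400:]=cv2.resize(t[200:250,282:332],None,fx=8,fy=8,interpolation=2)
cv2.imwrite("pics/a1.png",W[:,:,::-1])
g=C-73*y+1*u+18*n
print(go(g+70*n,tool(-n,u)))
```

```text
[494.75176471  97.56373505 240.62782898]
[306.40402 224.37277] [245.71642 215.31343] 448 268 (array([493.08339806, -90.22065738,  91.08602514]), np.float64(0.4578635610171084), np.float64(0.46107340672267927))
(array([ 6.08,  6.45, -5.78]), array([ 0.2075, -0.4834,  0.3798]))
```

View pics/a1.png

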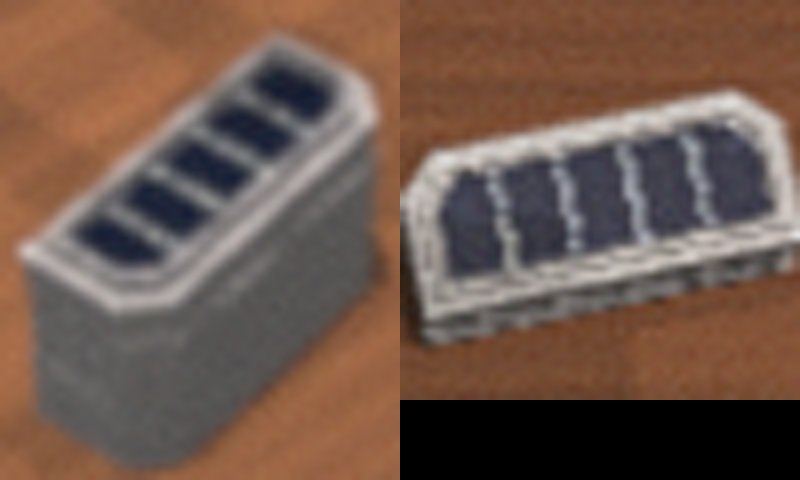

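The cut tray is home. Its cell-face height rose 18.2 mm, and both views show it aligned and flat. Next is the square tray.

Call:
{"name": "apply_moves", "arguments": {"commands": [[[0,3,3,0,0.05,-0.12,0.095],[0,6,6.4,0,0.1,-0.24,0.19],[0,6,6.4,0,0.15,-0.36,0.285],[0,6.1,6.4,-2,0.207,-0.483,0.38],[0,6.1,6.4,-5.8,0.207,-0.483,0.38],[0,6.1,6.4,-5.8,0.207,-0.483,0.38],[0,6.1,6.4,-5.8,0.207,-0.483,0.38],[0,6.1,6.4,-5.8,0.207,-0.483,0.38]]]}}

```text
clock: 11.08
ee_pos: [554.7, 158.9, 180.3]
ee_rot: [0.687, 0.482, 0.519, -0.16]
contact_force: [1.6, -0.5, 0.6]
finger_gap: 1.0
```

Run:
```python
from h import *
g=C-73*y+1*u+18*n
print(state()[1],go(g+20*n,tool(-n,u)))
```

```text
[554.6982136  158.87462092 180.32123136] (array([ 2.03,  2.12, -4.19]), array([-0.0003, -0.0051,  0.0106]))
```

Call:
{"name": "apply_moves", "arguments": {"commands": [[[0,0.1,0.7,0,0,-0.005,0.01],[0,1.0,1.4,-2.0,0,-0.005,0.01],[0,2.0,2.1,-4.2,0,-0.005,0.01],[0,2.0,2.1,-4.2,0,-0.005,0.01],[0,2.0,2.1,-4.2,0,-0.005,0.01],[0,2.0,2.1,-4.2,0,-0.005,0.01]]]}}

```text
clock: 11.58
ee_pos: [576.8, 181.5, 141.3]
ee_rot: [0.691, 0.48, 0.518, -0.153]
contact_force: [-0.4, 0.2, -0.0]
finger_gap: 1.001
```

Run:
```python
from h import *
g=C-73*y+1*u+18*n
print(state()[1],go(g,tool(-n,u)))
```

```text
[576.7690044  181.51130342 141.30856256] (array([ 0.65,  0.43, -2.02]), array([-0.0005,  0.0056, -0.0031]))
```

Call:
{"name": "apply_moves", "arguments": {"commands": [[[0,0.3,0.2,-0.9,0,0.003,0],[0,0.6,0.4,-1.7,0,0.003,0],[0,0.65,0.43,-2.0,0,0.003,0],[0,0.65,0.43,-2.0,0,0.003,0],[0,0.65,0.43,-2.0,0,0.003,0]]]}}

```text
clock: 12.0
ee_pos: [581.6, 185.3, 118.9]
ee_rot: [0.69, 0.479, 0.52, -0.155]
contact_force: [0.6, -0.3, 0.5]
finger_gap: 1.001
```

Run:
```python
from h import *
s,p,r=state(); print(p,(p-C)@n-14,(p-C)@u,(p-C)@y,s["contact_force"])
```

```text
[581.58058235 185.26613    118.92571318] 2.9980867635413446 -1.5518183678494637 -72.38746520478176 [ 0.60685928 -0.31846414  0.48394409]
```

Tips are 3 mm above the deck with no contact, so I'll grip and lift.

Call:
{"name": "apply_moves", "arguments": {"commands": [[[0.6,0.05,0.03,0.05,0,0,0],[0.6,0.05,0.03,0.05,0,0,0],[0.6,0.05,0.03,0.05,0,0,0],[0.6,0.05,0.03,0.05,0,0,0],[0.6,0.05,0.03,0.05,0,0,0],[0.6,0.05,0.03,0.05,0,0,0]]], "grip_force": 15}}

```text
clock: 12.5
ee_pos: [583.9, 186.4, 121.5]
ee_rot: [0.69, 0.481, 0.519, -0.154]
contact_force: [0.7, 2.5, 0.9]
finger_gap: 0.62
```

Call:
{"name": "apply_moves", "arguments": {"commands": [[[0.6,-0.4,-0.3,0.85,0,0,0],[0.6,-1.2,-0.85,2.6,0,0,0],[0.6,-2.4,-1.7,5.2,0,0,0],[0.6,-3.7,-2.6,7.8,0,0,0],[0.6,-4.1,-2.8,10,0,0,0],[0.6,-4.1,-2.8,12,0,0,0],[0.6,-4.1,-2.8,12,0,0,0]]]}}

```text
clock: 13.08
ee_pos: [543.7, 157.3, 245.0]
ee_rot: [0.692, 0.48, 0.517, -0.153]
contact_force: [0.8, 0.3, -0.5]
finger_gap: 0.618
```

Run:
```python
from h import *
s,p,r=state(); print(p,s["finger_gap"])
yaw=-2.084; jaw=np.array([-np.sin(yaw),np.cos(yaw),0]); print(go(np.array([494.2,-310.7,200.]),tool(np.array([0,0,-1.]),jaw)))
t=cv2.imread("pics/a1t.png")[:,:,::-1]; s=cv2.imread("pics/a1s.png")[:,:,::-1]
a,ra,_=cells(t,(350,203,410,247)); b,rb,_=cells(s,(152,246,214,273)); print(tri(a,b))
B=cv2.boxPoints(ra); P=T.plane(B,75)[:,:2]; E=[P[1]-P[0],P[2]-P[1]]; L=max(E,key=np.linalg.norm); print(np.arctan2(L[1],L[0])%np.pi-np.pi)
```

```text
[543.74398814 157.26020032 244.97463072] 0.6184954099811161
(array([ -4.95, -46.8 ,  -4.5 ]), array([-0.0208,  0.5591, -1.0916]))
(array([ 493.98679354, -311.30976045,   74.42212127]), np.float64(0.3450129561092448), np.float64(0.37976628338910573))
-2.08422403418059
```

Call:
{"name": "apply_moves", "arguments": {"commands": [[[0.6,-0.4,-4,0,-0.002,0.055,-0.105],[0.6,-0.8,-8,0,-0.004,0.11,-0.21],[0.6,-1.2,-12,0,-0.006,0.165,-0.32],[0.6,-1.6,-16,0,-0.008,0.22,-0.43],[0.6,-2,-20,0,-0.01,0.275,-0.535],[0.6,-2.5,-24,0,-0.012,0.33,-0.64],[0.6,-3,-28,0,-0.014,0.385,-0.75],[0.6,-3.5,-32,0,-0.016,0.44,-0.855]]]}}

```text
clock: 13.75
ee_pos: [505.1, -163.6, 237.9]
ee_rot: [0.439, 0.601, 0.409, -0.528]
contact_force: [-0.1, 0.9, -1.5]
finger_gap: 0.618
```

Run:
```python
from h import *
s,p,r=state(); print(p,s["finger_gap"])
yaw=-2.084; jaw=np.array([-np.sin(yaw),np.cos(yaw),0]); print(go(np.array([494.2,-310.7,150.]),tool(np.array([0,0,-1.]),jaw)))
```

```text
[ 505.13876173 -163.55633116  237.86683312] 0.6179330560665681
(array([ -1.09, -14.71,  -8.79]), array([-0.0149,  0.1103, -0.2299]))
```

Call:
{"name": "apply_moves", "arguments": {"commands": [[[0.6,-0.3,-4,0,-0.005,0.04,-0.08],[0.6,-0.6,-8,0,-0.01,0.08,-0.16],[0.6,-0.9,-12,-1,-0.015,0.11,-0.22],[0.6,-1.1,-14.5,-4,-0.015,0.11,-0.22],[0.6,-1.1,-14.7,-7,-0.015,0.11,-0.22],[0.6,-1.1,-14.7,-8.8,-0.015,0.11,-0.22],[0.6,-1.1,-14.7,-8.8,-0.015,0.11,-0.22],[0.6,-1.1,-14.7,-8.8,-0.015,0.11,-0.22]]]}}

```text
clock: 14.42
ee_pos: [493.9, -308.1, 148.7]
ee_rot: [0.36, 0.608, 0.362, -0.607]
contact_force: [-0.2, -0.5, -1.3]
finger_gap: 0.621
```

Run:
```python
from h import *
s,p,r=state(); print(p,s["finger_gap"],r.as_matrix()[:,0].round(4))
yaw=-2.084; jaw=np.array([-np.sin(yaw),np.cos(yaw),0]); print(go(np.array([494.2,-310.7,125.]),tool(np.array([0,0,-1.]),jaw)))
```

```text
[ 493.88626958 -308.07553087  148.71077669] 0.6207243034503851 [ 1.0e-04  2.7e-03 -1.0e+00]
(array([ 0.03, -0.26, -2.37]), array([-0.0027,  0.0002, -0.015 ]))
```

Call:
{"name": "apply_moves", "arguments": {"commands": [[[0.6,0,-0.2,-1.5,-0.0027,0,-0.012],[0.6,0,-0.2,-2.4,-0.0027,0,-0.012],[0.6,0,-0.2,-2.4,-0.0027,0,-0.012],[0.6,0,-0.2,-2.4,-0.0027,0,-0.012],[0.6,0,-0.2,-2.4,-0.0027,0,-0.012],[0.6,0,-0.2,-2.4,-0.0027,0,-0.012]]]}}

```text
clock: 14.92
ee_pos: [496.1, -311.8, 129.2]
ee_rot: [0.361, 0.611, 0.355, -0.609]
contact_force: [-0.6, 0.4, -2.4]
finger_gap: 0.612
```

Run:
```python
from h import *
s,p,r=state(); print(p,r.as_matrix().round(4)[:,:2].T)
b=read_camera("scene")[:,:,::-1]; cv2.imwrite("pics/k1s.png",b); a=cv2.imread("pics/scene0.png"); cv2.imwrite("pics/k1t.png",read_camera("top")[:,:,::-1])
A=cv2.resize(a[242:292,150:216],None,fx=6,fy=6,interpolation=2); B=cv2.resize(b[228:278,148:214],None,fx=6,fy=6,interpolation=2)
W=cv2.convertScaleAbs(np.hstack([A,B]),alpha=1.4)
for i in range(0,792,36): cv2.line(W,(i,0),(i,4),(0,255,255),1)
for j in range(0,300,30): cv2.line(W,(0,j),(6,j),(0,255,255),1)
cv2.imwrite("pics/cmp2.png",W)
```

```text
[ 496.12192234 -311.75483482  129.17295556] [[ 0.0064 -0.0057 -1.    ]
 [ 0.8728 -0.4881  0.0084]]
```

View pics/cmp2.png

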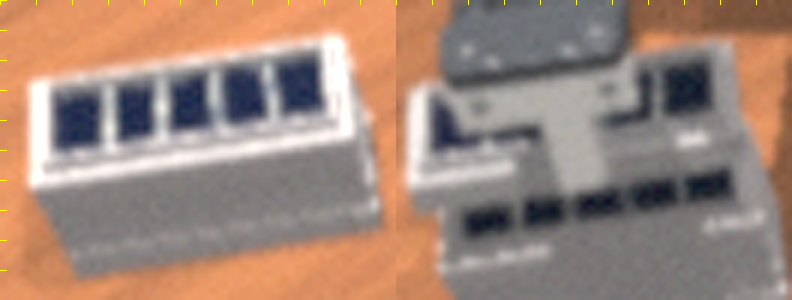

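Run:
```python
from h import *
L=np.array([[35,186],[28,85],[345,36],[357,135]]); Rr=np.array([[410,192],[406,90],[728,42],[741,141]])
for l,r in zip(L,Rr):
    a=S.plane((l+.5)/6-.5+[150,242],72)[0]; b=S.plane((r-[396,0]+.5)/6-.5+[148,228],72+129.2-18-54)[0]
    print(a.round(1),b.round(1),"held-pile",(b-a)[:2].round(1))
yaw=-2.084; jaw=np.array([-np.sin(yaw),np.cos(yaw),0]); print(go(np.array([494.2,-310.7,105.]),tool(np.array([0,0,-1.]),jaw)))
```

```text
[ 488.3 -386.3   72. ] [ 489.3 -389.   129.2] held-pile [ 1.  -2.7]
[ 436.5 -360.5   72. ] [ 438.1 -362.7  129.2] held-pile [ 1.6 -2.1]
[ 505.6 -236.2   72. ] [ 505.9 -241.4  129.2] held-pile [ 0.3 -5.1]
[ 556.3 -264.3   72. ] [ 556.5 -268.6  129.2] held-pile [ 0.2 -4.3]
(array([-0.17,  0.1 , -2.38]), array([ 0.0054,  0.0059, -0.0031]))
```

The view shows the held square tray above its pile, with the same heading and about 3.5 mm too far to -y. Correcting and descending.

Call:
{"name": "apply_moves", "arguments": {"commands": [[[0.6,-0.1,0.33,-1,0.005,0.006,-0.003],[0.6,-0.1,0.33,-2,0.005,0.006,-0.003],[0.6,-0.1,0.33,-2.6,0.005,0.006,-0.003],[0.6,-0.1,0.33,-2.6,0.005,0.006,-0.003],[0.6,-0.1,0.33,-2.6,0.005,0.006,-0.003],[0.6,-0.1,0.33,-2.6,0.005,0.006,-0.003]]]}}

```text
clock: 15.52
ee_pos: [494.3, -308.1, 101.6]
ee_rot: [-0.356, -0.61, -0.357, 0.611]
contact_force: [0.3, -0.5, -2.6]
finger_gap: 0.615
```

Run:
```python
from h import *
yaw=-2.084; jaw=np.array([-np.sin(yaw),np.cos(yaw),0]); print(state()[1],go(np.array([495.2,-308.4,97.]),tool(np.array([0,0,-1.]),jaw)))
```

```text
[ 494.30595502 -308.09206107  101.59503599] (array([ 0.09, -0.03, -0.46]), array([-0.001 , -0.0018,  0.0002]))
```

Call:
{"name": "apply_moves", "arguments": {"commands": [[[0.6,0.05,0,-0.2,-0.001,-0.002,0],[0.6,0.05,0,-0.4,-0.001,-0.002,0],[0.6,0.05,0,-0.6,-0.001,-0.002,0],[0.6,0.05,0,-0.6,-0.001,-0.002,0],[0.6,0.05,0,-0.6,-0.001,-0.002,0]]]}}

```text
clock: 15.93
ee_pos: [495.5, -308.6, 98.2]
ee_rot: [0.358, 0.611, 0.356, -0.61]
contact_force: [-3.2, 2.0, 6.9]
finger_gap: 0.617
```

Call:
{"name": "apply_moves", "arguments": {"commands": [[[0.6,0,0,-0.1,0,0,0],[0.6,0,0,-0.2,0,0,0],[0.6,0,0,-0.2,0,0,0],[0.6,0,0,-0.2,0,0,0]]]}}

```text
clock: 16.27
ee_pos: [496.8, -309.3, 97.9]
ee_rot: [0.359, 0.611, 0.355, -0.61]
contact_force: [-2.6, 2.7, 12.9]
finger_gap: 0.621
```

Run:
```python
from h import *
s,p,r=state(); F=s["contact_force"];M=s["torque"]; print(p,F,M,r.as_matrix().round(4)[:,0])
xl=np.array([np.cos(-2.084),np.sin(-2.084),0]); yl=np.array([-xl[1],xl[0],0]); f=F+[0,0,2]
print("F tray xy",F@xl,F@yl,"M",M@xl,M@yl,"cop x,y mm",-1e3*(M@yl)/f[2],1e3*(M@xl)/f[2])
# cell position comparision: top view k1t
```

```text
[ 496.78599679 -309.34805796   97.88874153] [-2.64839937  2.66327507 12.93077694] [0.40069195 0.24742561 0.02989465] [ 0.0049 -0.0034 -1.    ]
F tray xy -1.019894953008118 -3.614812252179515 M -0.4122792834014335 0.22759450780407775 cop x,y mm -15.243313102756396 -27.61271466215711
```

It is resting on the rim, at z about 98 against about 90 when home. The moment says the tray's -y side is on the rim, so it sits too far to +y. I'll lift, shift and try again.

Call:
{"name": "apply_moves", "arguments": {"commands": [[[0.6,-0.1,0.05,0.25,0,0,0],[0.6,-0.25,0.13,0.25,0,0,0],[0.6,-0.25,0.13,0.1,0,0,0],[0.6,-0.25,0.13,0,0,0,0],[0.6,-0.25,0.13,-0.1,0,0,0],[0.6,-0.25,0.13,-0.1,0,0,0]]]}}

```text
clock: 16.77
ee_pos: [494.1, -308.1, 96.2]
ee_rot: [0.358, 0.611, 0.355, -0.61]
contact_force: [-1.6, 1.3, 13.0]
finger_gap: 0.623
```

```bash
cat >> h.py <<'E'
def feel(yaw=-2.084):
    s,p,r=state(); F=s["contact_force"];M=s["torque"]
    xl=np.array([np.cos(yaw),np.sin(yaw),0]); yl=np.array([-xl[1],xl[0],0]); f=F[2]+2
    print(p.round(2),F.round(2),"ax",r.as_matrix()[:,0].round(4),"F tray",(F@xl).round(2),(F@yl).round(2),"cop",(-1e3*(M@yl)/f).round(1),(1e3*(M@xl)/f).round(1))
E
python3 -c "
from h import *
feel()"
```

```text
[ 494.06 -308.06   96.23] [-1.57  1.34 12.96] ax [ 0.0044 -0.0032 -1.    ] F tray -0.4 -2.02 cop -11.1 -13.3
```

Call:
{"name": "apply_moves", "arguments": {"commands": [[[0.6,-0.05,0.08,0.15,0,0,0],[0.6,-0.05,0.15,0.15,0,0,0],[0.6,-0.05,0.15,0.05,0,0,0],[0.6,-0.05,0.15,-0.03,0,0,0],[0.6,-0.05,0.15,-0.03,0,0,0]]]}}

```text
clock: 17.18
ee_pos: [493.5, -307.3, 95.8]
ee_rot: [0.359, 0.611, 0.355, -0.61]
contact_force: [-1.9, 1.1, 12.8]
finger_gap: 0.622
```

```bash
python3 -c "
from h import *
feel()"
```

```text
[ 493.49 -307.3    95.82] [-1.94  1.06 12.8 ] ax [ 0.0043 -0.0046 -1.    ] F tray 0.03 -2.21 cop 12.3 2.2
```

Call:
{"name": "apply_moves", "arguments": {"commands": [[[0.6,-0.05,-0.09,0.1,0,0,0],[0.6,-0.1,-0.17,0.03,0,0,0],[0.6,-0.06,-0.19,0,0,0,0],[0.6,0.0,-0.1,0,0,0,0],[0.6,0.09,-0.05,0,0,0,0],[0.6,0.05,-0.03,0,0,0,0],[0.6,0.05,-0.03,0,0,0,0]]], "grip_force": 25}}

```text
clock: 17.77
ee_pos: [493.6, -307.4, 95.9]
ee_rot: [0.359, 0.611, 0.355, -0.61]
contact_force: [-3.7, 1.3, 14.3]
finger_gap: 0.62
```

Run:
```python
from h import *
feel()
b=read_camera("scene")[:,:,::-1]; cv2.imwrite("pics/k2s.png",b)
W=cv2.convertScaleAbs(cv2.resize(b[235:300,145:220],None,fx=9,fy=9,interpolation=2),alpha=1.6)
cv2.imwrite("pics/k2.png",W)
```

```text
[ 493.55 -307.36   95.87] [-3.69  1.26 14.27] ax [ 0.0034 -0.0042 -1.    ] F tray 0.71 -3.83 cop 11.8 -14.5
```

View pics/k2.png

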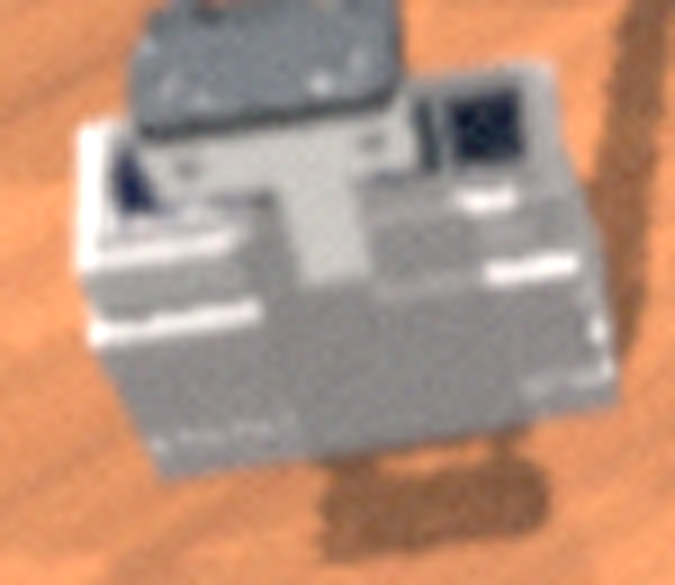

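The view shows the square tray sitting slightly high. A strip of the lower shoulder is visible along the camera side (rows 315-345 on the left, 258-283 on the right), so the tray is still on the rim.

Run:
```python
from h import *
xl=np.array([np.cos(-2.08),np.sin(-2.08)]); yl=np.array([-xl[1],xl[0]])
f=lambda p,z:S.plane((np.array(p)+.5)/9-.5+[145,235],z)[0][:2]
for nm,h,q in(("left",(83,270),(93,346)),("right",(574,205),(580,276))):
    b=f(q,72); print(nm,"pile",b.round(1))
    for dz in(18,20,22,24,25.5): d=f(h,72+dz)-b; print("  dz",dz,d.round(1),"tray x,y",(d@xl).round(1),(d@yl).round(1))
# cells numeric: rightmost cell unaffected? top view check of pile occlusion skipped
```

```text
left pile [ 488.6 -388. ]
  dz 18 [-11.5   7.5] tray x,y -0.9 -13.7
  dz 20 [-9.9  7.1] tray x,y -1.3 -12.1
  dz 22 [-8.2  6.6] tray x,y -1.8 -10.4
  dz 24 [-6.6  6.1] tray x,y -2.2 -8.7
  dz 25.5 [-5.3  5.8] tray x,y -2.5 -7.5
right pile [ 559.3 -266.6]
  dz 18 [-9.8  7.1] tray x,y -1.5 -12.0
  dz 20 [-8.3  6.4] tray x,y -1.5 -10.4
  dz 22 [-6.8  5.7] tray x,y -1.6 -8.7
  dz 24 [-5.3  4.9] tray x,y -1.7 -7.1
  dz 25.5 [-4.2  4.4] tray x,y -1.8 -5.8
```

Run:
```python
from h import *
xl=np.array([np.cos(-2.08),np.sin(-2.08)]); yl=np.array([-xl[1],xl[0]])
def cell(f,roi):
    im=cv2.imread("pics/"+f)[:,:,::-1]; c0,r0,c1,r1=roi; g=im[r0:r1,c0:c1].astype(float).sum(2)
    m=(g<190).astype(np.uint8); n,l,st,ce=cv2.connectedComponentsWithStats(m); k=1+np.argmax(st[1:,4]); return ce[k]+[c0,r0],st[k]
P,a=cell("scene0.png",(195,248,206,264)); H1,b=cell("k1s.png",(190,236,202,249)); H2,c=cell("k2s.png",(193,243,206,256))
print(P,a,H1,b,H2,c)
p=S.plane(P,75)[0][:2]; print("pile cell",p.round(1))
for nm,h,zs in(("k1 tcp129.2",H1,(129.2-18,129.2-20)),("k2",H2,(79.5,77,72))):
    for z in zs: d=S.plane(h,75+z-54)[0][:2]-p; print(nm,"underside",z,d.round(1),"tray xy",(d@xl).round(1),(d@yl).round(1))
```

```text
[199.46666667 255.77777778] [ 1  4  7  8 45] [196.10769231 242.23076923] [ 2  2  9  9 65] [198.03076923 248.84615385] [ 0  2 10  9 65]
pile cell [ 518.4 -269. ]
k1 tcp129.2 underside 111.19999999999999 [ 0.6 -1.7] tray xy 1.2 1.3
k1 tcp129.2 underside 109.19999999999999 [-1.  -0.9] tray xy 1.3 -0.4
k2 underside 79.5 [-2.6  1.2] tray xy 0.2 -2.9
k2 underside 77 [-4.6  2.1] tray xy 0.4 -5.1
k2 underside 72 [-8.6  4. ] tray xy 0.7 -9.4
```

The end-cell matches now disagree with my first correction: the tray is 3-5 mm too far to -y and a little to -x. I'll lift off and redo it.

Call:
{"name": "apply_moves", "arguments": {"commands": [[[0.6,0,0,0.4,0,0,0],[0.6,0.2,-0.25,0.8,0.004,0.004,0],[0.6,0.2,-0.25,0.8,0.004,0.004,0],[0.6,0.2,-0.25,0.8,0.004,0.004,0],[0.6,0.2,-0.25,0.8,0.004,0.004,0]]]}}

```text
clock: 18.23
ee_pos: [493.6, -307.5, 99.2]
ee_rot: [-0.354, -0.61, -0.359, 0.611]
contact_force: [0.3, 0.4, -2.0]
finger_gap: 0.622
```

Run:
```python
from h import *
feel(); b=read_camera("scene")[:,:,::-1]; cv2.imwrite("pics/k3s.png",b)
xl=np.array([np.cos(-2.08),np.sin(-2.08)]); yl=np.array([-xl[1],xl[0]])
yaw=-2.08; jaw=np.array([-np.sin(yaw),np.cos(yaw),0]); print(go(np.array([496.,-310.3,100.]),tool(np.array([0,0,-1.]),jaw)))
for f,(c0,r0) in (("scene0.png",(193,246)),("k3s.png",(191,240))):
    im=cv2.imread("pics/"+f).astype(int).sum(2)//10; print(f,c0,r0); print("\n".join(" ".join(f"{v:2d}" for v in r[c0:c0+20]) for r in im[r0:r0+17]))
```

```text
[ 493.64 -307.48   99.24] [ 0.33  0.39 -2.  ] ax [-0.0053  0.0054 -1.    ] F tray -0.5 0.1 cop -4103.5 -21189.6
(array([ 0.23, -0.28,  0.07]), array([-0.0053, -0.0052,  0.0042]))
scene0.png 193 246
37 37 36 36 35 34 33 34 34 34 36 37 37 37 35 35 35 35 36 36
37 36 35 35 36 35 35 36 36 38 39 43 44 43 38 35 36 36 36 35
37 38 38 39 40 40 40 43 44 44 46 52 54 53 44 38 36 36 34 34
43 45 45 45 45 45 43 45 47 44 48 56 56 59 50 39 35 34 34 34
46 49 48 45 41 38 35 34 34 33 42 54 52 57 50 40 36 35 34 35
37 37 35 32 30 29 26 24 23 24 38 53 52 56 50 43 37 35 35 34
31 35 29 24 22 22 19 17 17 19 34 52 52 56 53 47 38 35 34 34
30 41 32 20 14 15 14 12 12 15 32 52 54 58 53 45 38 34 33 33
28 41 33 18 12 11 12 12 12 13 33 52 54 60 55 41 35 33 33 32
26 37 32 20 12 12 12 13 12 14 31 51 54 59 58 41 33 32 32 32
20 32 32 23 14 12 12 13 13 13 30 50 55 56 56 42 34 32 32 32
19 31 38 28 15 13 12 10 11 14 27 47 52 51 55 44 35 33 33 33
16 31 41 31 18 12 12 12 12 12 22 41 52 49 55 46 39 35 33 33
14 28 42 32 18 13 12 13 15 17 22 39 53 49 55 49 42 38 35 33
14 27 41 33 21 20 23 22 23 27 30 41 52 51 56 50 41 41 40 34
23
[... 453 characters left out ...]
2 12 11 11 11 20 29 31 32 31 31 32 33 32
13 15 23 17 11  9  6  7  8  8 10 18 28 30 32 31 31 30 32 32
13 15 22 18 10  9  7  7  8  9 10 17 27 31 32 31 31 31 32 32
16 16 22 18 10  6  7  9  8  8  9 16 27 29 32 32 30 32 33 33
17 16 22 18 10  7 10  9  8  7  9 16 25 30 31 32 31 33 34 33
20 16 22 19 11  7  6  7  7  8  9 15 25 30 31 32 32 34 34 33
22 16 21 20 13  8 10 10 11 11 14 18 25 29 32 31 32 33 33 32
22 14 20 20 16 14 17 18 19 20 21 23 26 29 30 31 30 32 34 32
20 19 22 24 22 23 24 25 26 26 27 27 27 28 31 31 30 32 34 31
24 25 27 28 27 26 27 27 27 27 27 28 28 29 30 31 30 31 32 30
26 27 28 27 27 27 28 28 29 29 30 30 30 30 31 29 29 29 31 29
27 28 29 29 29 29 30 30 31 33 32 31 29 29 29 27 28 28 29 27
```

Call:
{"name": "apply_moves", "arguments": {"commands": [[[0.6,0.19,-0.23,0,-0.004,-0.004,0.004],[0.6,0.19,-0.23,0,-0.004,-0.004,0.004],[0.6,0.19,-0.23,-0.25,-0.004,-0.004,0.004],[0.6,0.19,-0.23,-0.45,-0.004,-0.004,0.004],[0.6,0.19,-0.23,-0.45,-0.004,-0.004,0.004],[0.6,0.19,-0.23,-0.45,-0.004,-0.004,0.004]]]}}

```text
clock: 18.78
ee_pos: [496.1, -310.2, 95.7]
ee_rot: [0.358, 0.61, 0.358, -0.61]
contact_force: [-0.2, 1.0, -2.3]
finger_gap: 0.618
```

Call:
{"name": "apply_moves", "arguments": {"commands": [[[0.6,0,0,0.35,0,0,0],[0.6,-0.1,-0.17,0.35,0,0,0],[0.6,-0.1,-0.17,0.15,0,0,0],[0.6,-0.1,-0.17,0,0,0,0],[0.6,-0.1,-0.17,0,0,0,0],[0.6,-0.1,-0.17,0,0,0,0]]]}}

```text
clock: 19.28
ee_pos: [495.2, -312.0, 95.9]
ee_rot: [0.358, 0.61, 0.358, -0.61]
contact_force: [1.2, 0.8, -2.3]
finger_gap: 0.62
```

No contact at 95.7 at either point, so I'll return to the first one and go on down.

Call:
{"name": "apply_moves", "arguments": {"commands": [[[0.6,0.05,0.09,0.2,0,0,0],[0.6,0.1,0.17,0,0,0,0],[0.6,0.1,0.17,-0.1,0,0,0],[0.6,0.1,0.17,-0.2,0,0,0],[0.6,0.1,0.17,-0.2,0,0,0],[0.6,0.1,0.17,-0.2,0,0,0]]]}}

```text
clock: 19.78
ee_pos: [496.3, -310.4, 94.3]
ee_rot: [0.358, 0.61, 0.358, -0.61]
contact_force: [-0.3, 0.6, 0.2]
finger_gap: 0.621
```

Call:
{"name": "apply_moves", "arguments": {"commands": [[[0.6,0,0,-0.1,0,0,0],[0.6,0,0,-0.15,0,0,0],[0.6,0,0,-0.15,0,0,0],[0.6,0,0,-0.15,0,0,0]]]}}

```text
clock: 20.12
ee_pos: [496.3, -310.4, 94.2]
ee_rot: [0.358, 0.61, 0.358, -0.61]
contact_force: [-2.3, 1.9, 7.6]
finger_gap: 0.622
```

Call:
{"name": "apply_moves", "arguments": {"commands": [[[0.6,0,0,0.25,0,0,0],[0.6,-0.1,-0.17,0.25,0,0,0],[0.6,-0.1,-0.17,0.1,0,0,0],[0.6,-0.1,-0.17,0,0,0,0],[0.6,-0.1,-0.17,-0.05,0,0,0],[0.6,-0.1,-0.17,-0.05,0,0,0]]]}}

```text
clock: 20.62
ee_pos: [495.7, -312.3, 94.1]
ee_rot: [0.358, 0.61, 0.358, -0.61]
contact_force: [-3.1, 3.9, 11.4]
finger_gap: 0.619
```

Run:
```python
from h import *
feel()
b=read_camera("scene")[:,:,::-1]; cv2.imwrite("pics/k4s.png",b)
for f in("k2s.png","k4s.png"):
  im=cv2.imread("pics/"+f).astype(int).sum(2)//10
  for cs in((156,160,164,168),(200,203,206)):
    print(f,cs); 
    for r in range(262 if cs[0]<190 else 252,276 if cs[0]<190 else 270): print(r," ".join(f"{im[r,c]:2d}" for c in cs))
```

```text
[ 495.69 -312.31   94.1 ] [-3.09  3.89 11.36] ax [ 1.1e-03 -4.0e-04 -1.0e+00] F tray -1.87 -4.6 cop -22.8 -76.5
k2s.png (156, 160, 164, 168)
262 39 43 43 43
263 45 44 40 36
264 41 37 33 31
265 34 30 30 31
266 31 29 29 29
267 30 29 29 28
268 31 29 27 31
269 32 28 33 42
270 38 32 43 45
271 48 42 42 37
272 47 38 33 29
273 37 30 27 26
274 29 26 27 26
275 28 26 26 26
k2s.png (200, 203, 206)
252 14 24 31
253 22 27 31
254 28 27 31
255 32 29 32
256 41 31 31
257 44 29 27
258 36 27 27
259 30 28 26
260 30 29 27
261 30 29 27
262 29 29 31
263 31 35 42
264 41 44 48
265 46 44 41
266 39 33 29
267 28 27 27
268 26 26 25
269 27 26 26
k4s.png (156, 160, 164, 168)
262 37 37 34 37
263 36 36 39 43
264 40 43 44 41
265 46 43 39 34
266 43 36 32 29
267 34 30 29 30
268 30 30 30 28
269 30 30 29 28
270 29 29 29 29
271 30 27 31 29
272 33 28 30 27
273 30 27 27 26
274 27 26 27 25
275 28 26 26 26
k4s.png (200, 203, 206)
252 10 29 30
253 10 30 30
254 16 30 30
255 23 29 30
256 27 28 31
257 32 30 32
258 36 30 32
259 35 28 28
260 30 26 27
261 29 27 27
262 29 27 26
263 29 27 26
264 30 27 26
265 33 27 25
266 34 26 26
267 28 27 26
268 27 26 26
269 27 27 27
```

Run:
```python
from h import *
P=np.array([525,-330,72.]); yl=np.array([.873,-.488,0]); xl=np.array([-.488,-.873,0])
print(S.proj(P),[ (S.proj(P+d)-S.proj(P)).round(2) for d in ([0,0,18],[0,0,25.5],[0,0,7.5],2*yl,5.5*yl,2*xl)])
```

```text
[[181.42867394 269.88658496]] [array([[-1.14, -4.24]]), array([[-1.63, -6.03]]), array([[-0.47, -1.75]]), array([[0.04, 0.6 ]]), array([[0.1 , 1.66]]), array([[-0.77,  0.12]])]
```

Run:
```python
from h import *
for f in("scene0.png","k4s.png"):
    im=cv2.imread("pics/"+f).astype(float); w=im[...,2]-im[...,0]  # R-B : wood high
    print(f)
    for r in range(248,288,2):
        o=[]
        for c0,c1,rev in((146,175,False),(195,222,True)):
            v=cv2.GaussianBlur(w,(1,5),0)[r,c0:c1]; v=v[::-1] if rev else v
            hi=np.median(v[:4]); k=np.argmax(v<hi/2+6); 
            sub=k-1+(v[k-1]-(hi/2+6))/(v[k-1]-v[k]+1e-6) if k else 0
            o.append(round((c1-1-sub) if rev else c0+sub,2))
        print(r,o)
```

```text
scene0.png
248 [146, np.float64(206.2)]
250 [146, np.float64(207.27)]
252 [146, np.float64(208.08)]
254 [np.float64(161.37), np.float64(208.63)]
256 [np.float64(154.85), np.float64(209.39)]
258 [np.float64(154.4), np.float64(209.97)]
260 [np.float64(154.33), np.float64(210.81)]
262 [np.float64(154.41), np.float64(211.46)]
264 [np.float64(154.51), np.float64(211.72)]
266 [np.float64(154.54), np.float64(212.08)]
268 [np.float64(154.62), np.float64(212.43)]
270 [np.float64(154.55), np.float64(212.64)]
272 [np.float64(154.39), np.float64(212.72)]
274 [np.float64(154.82), np.float64(212.94)]
276 [np.float64(155.78), np.float64(213.34)]
278 [np.float64(157.11), np.float64(213.38)]
280 [np.float64(157.91), np.float64(212.32)]
282 [np.float64(158.92), np.float64(200.83)]
284 [np.float64(160.05), 221]
286 [np.float64(161.17), 221]
k4s.png
248 [np.float64(157.15), np.float64(206.21)]
250 [np.float64(153.79), np.float64(206.88)]
252 [np.float64(152.15), np.float64(207.79)]
254 [np.float64(151.95), np.float64(208.61)]
256 [np.float64(151.87), np.float64(210.79)]
258 [np.float64(151.78), np.float64(211.22)]
260 [np.float64(151.72), np.float64(213.47)]
262 [np.float64(151.68), np.float64(213.75)]
264 [np.float64(151.59), np.float64(212.9)]
266 [np.float64(151.72), np.float64(212.94)]
268 [np.float64(152.27), np.float64(213.51)]
270 [np.float64(152.87), np.float64(213.73)]
272 [np.float64(153.9), np.float64(213.57)]
274 [np.float64(154.68), np.float64(213.31)]
276 [np.float64(155.82), np.float64(213.36)]
278 [np.float64(157.26), np.float64(213.33)]
280 [np.float64(158.15), np.float64(212.09)]
282 [np.float64(159.22), np.float64(202.74)]
284 [np.float64(160.33), np.float64(201.06)]
286 [np.float64(161.38), np.float64(199.51)]
```

Run:
```python
from h import *
def edge(f,c,r0,r1):
    v=cv2.imread("pics/"+f).astype(float).sum(2)[:,c]/10; k=r0+np.argmax(v[r0:r1]); base=v[k+3:k+5].mean(); th=(v[k]+base)/2
    j=k
    while v[j]>th: j+=1
    return j-1+(v[j-1]-th)/(v[j-1]-v[j]), v[k]
for c,a,b in((156,266,278),(160,266,278),(164,266,277),(168,265,276),(199,260,271),(201,260,271),(203,260,270)):
    p=edge("scene0.png",c,a,b); h4=edge("k4s.png",c,a-7,b-8); h2=edge("k2s.png",c,a-9,b-9); print(c,np.round(p,2),"k4",np.round(h4,2),(h4[0]-p[0]).round(2),"k2",(h2[0]-p[0]).round(2))
```

```text
156 [267.68  61.3 ] k4 [266.56  46.2 ] -1.12 k2 -3.22
160 [272.38  50.6 ] k4 [265.95  43.6 ] -6.43 k2 -8.33
164 [271.81  50.5 ] k4 [265.27  44.8 ] -6.53 k2 -8.28
168 [271.2  52.5] k4 [264.75  43.  ] -6.45 k2 -8.27
199 [266.23  53.2 ] k4 [259.78  42.5 ] -6.45 k2 -8.26
201 [265.99  50.8 ] k4 [259.57  31.6 ] -6.43 k2 -8.3
203 [265.66  52.3 ] k4 [254.05  30.4 ] -11.61 k2 -9.11
```

Sub-pixel edges show the tray on the rim, 3 mm too far along +x and about 1 mm towards -y. Correcting that.

Call:
{"name": "apply_moves", "arguments": {"commands": [[[0.6,0,0,0.35,0,0,0],[0.6,0.23,0.21,0.4,0,0,0],[0.6,0.23,0.21,0.3,0,0,0],[0.6,0.23,0.21,0.15,0,0,0],[0.6,0.23,0.21,0,0,0,0],[0.6,0.23,0.21,-0.05,0,0,0],[0.6,0.23,0.21,-0.05,0,0,0]]]}}

```text
clock: 21.25
ee_pos: [497.8, -310.0, 94.1]
ee_rot: [0.358, 0.61, 0.358, -0.61]
contact_force: [-4.0, 3.8, 14.0]
finger_gap: 0.619
```

```bash
cat >> h.py <<'E'
def look(f):
    b=read_camera("scene")[:,:,::-1]; cv2.imwrite("pics/"+f,b); d=[];e=[]
    for im in(cv2.imread("pics/scene0.png").astype(float),b.astype(float)):
        v=im.sum(2)/10; w=cv2.GaussianBlur(im[...,2]-im[...,0],(1,5),0); q=[]
        for c,lo,hi in((160,266,278),(164,266,277),(168,265,276),(199,260,271)):
            o=0 if not d else -8
            k=lo+o+np.argmax(v[lo+o:hi+o,c]); th=(v[k,c]+v[k+3:k+5,c].mean())/2; j=k
            while v[j,c]>th: j+=1
            q.append(j-1+(v[j-1,c]-th)/(v[j-1,c]-v[j,c]))
        t=[]
        for r in range(260,264):
            x=w[r,146:175]; h=np.median(x[:4])/2+6; k=np.argmax(x<h); t.append(146+k-1+(x[k-1]-h)/(x[k-1]-x[k]))
        d.append(np.array(q)); e.append(np.mean(t))
    print("drow",(d[1]-d[0]).round(2),"home -4.42 rim -6.29, +0.3/mm y; dcol",(e[1]-e[0]).round(2),"home -1.14 rim -1.63, -.385/mm x")
E
python3 -c "
from h import *
feel(); look('k5s.png')"
```

```text
[ 497.85 -309.97   94.07] [-3.99  3.83 14.01] ax [ 3.e-04 -0.e+00 -1.e+00] F tray -1.38 -5.35 cop -20.0 -90.5
drow [-6.11 -6.32 -6.27 -6.09] home -4.42 rim -6.29, +0.3/mm y; dcol -1.44 home -1.14 rim -1.63, -.385/mm x
```

Call:
{"name": "apply_moves", "arguments": {"commands": [[[0.6,0,0,0.3,0,0,0],[0.6,0.16,0.08,0.3,0,0,0],[0.6,0.16,0.08,0.25,0,0,0],[0.6,0.16,0.08,0.15,0,0,0],[0.6,0.16,0.08,0.1,0,0,0],[0.6,0.16,0.08,0.1,0,0,0]]]}}

```text
clock: 21.8
ee_pos: [499.4, -309.5, 94.2]
ee_rot: [0.358, 0.61, 0.358, -0.61]
contact_force: [-1.9, 1.6, 10.6]
finger_gap: 0.615
```

```bash
python3 -c "
from h import *
feel(); look('k6s.png')
for f in('scene0.png','k5s.png','k6s.png'):
    im=cv2.imread('pics/'+f).astype(float).sum(2)/10
    print(f); print(np.c_[range(262,277),im[262:277][:,[154,155,156,157,198,200,201]].round(0)].astype(int))
"
```

```text
[ 499.43 -309.52   94.16] [-1.88  1.56 10.56] ax [ 6.e-04 -6.e-04 -1.e+00] F tray -0.43 -2.4 cop -0.3 -75.5
drow [-6.04 -5.85 -5.91 -5.37] home -4.42 rim -6.29, +0.3/mm y; dcol -1.11 home -1.14 rim -1.63, -.385/mm x
scene0.png
[[262  40  54  62  57  41  43  39]
 [263  40  53  59  57  40  39  40]
 [264  41  53  60  57  47  47  49]
 [265  40  54  61  57  54  52  51]
 [266  41  54  61  57  46  42  39]
 [267  41  54  61  58  34  31  30]
 [268  42  53  57  54  27  27  27]
 [269  42  53  54  46  27  28  27]
 [270  43  54  57  46  27  26  27]
 [271  44  57  58  53  26  26  27]
 [272  42  54  52  49  26  27  26]
 [273  37  42  39  38  26  27  27]
 [274  33  32  29  29  26  28  28]
 [275  32  31  29  28  27  27  27]
 [276  32  31  30  28  28  28  29]]
k5s.png
[[262  50  50  43  36  29  30  30]
 [263  49  46  40  36  28  30  30]
 [264  49  45  38  38  27  29  29]
 [265  50  47  45  45  27  30  30]
 [266  46  45  44  41  25  31  31]
 [267  37  36  36  35  25  28  28]
 [268  32  31  31  30  25  26  28]
 [269  33  31  30  30  26  27  27]
 [270  33  32  30  29  25  26  26]
 [271  35  34  31  30  26  26  27]
 [272  36  39  33  33  26  26  26]
 [273  33  34  30  30  26  26  25]
 [274  30  30  27  27  26  26  26]
 [275  29  30  28  27  26  25  25]
 [276  31  31  28  28  26  25  27]]
k6s.png
[[262  48  52  49  40  29  30  30]
 [263  49  49  43  38  28  30  29]
 [264  49  48  40  37  27  28  29]
 [265  51  51  44  44  25  28  29]
 [266  52  51  46  44  26  27  29]
 [267  44  41  39  36  25  26  26]
 [268  36  33  32  31  25  27  27]
 [269  32  31  30  29  26  26  26]
 [270  35  34  31  30  26  25  26]
 [271  38  40  34  29  25  26  26]
 [272  38  45  35  28  25  26  26]
 [273  33  37  32  27  25  25  25]
 [274  31  32  28  28  26  26  26]
 [275  30  30  29  26  25  26  26]
 [276  31  30  29  29  25  26  25]]
```

All tries stop at the same height. Pressing may have dragged the pile's top tray, so I'll move the arm aside and measure the pile afresh.

Call:
{"name": "apply_moves", "arguments": {"commands": [[[0.6,0,0,2,0,0,0],[0.6,0,0,5,0,0,0],[0.6,0,3,8,0,0,0],[0.6,0,7,10,0,0,0],[0.6,0,11,10,0,0,0],[0.6,0,15,10,0,0,0],[0.6,0,19,10,0,0,0],[0.6,0,22,10,0,0,0]]], "grip_force": 30}}

```text
clock: 22.52
ee_pos: [498.1, -86.0, 191.4]
ee_rot: [-0.358, -0.61, -0.359, 0.61]
contact_force: [0.9, -0.2, -2.5]
finger_gap: 0.618
```

Call:
{"name": "apply_moves", "arguments": {"commands": [[[0.6,0,0,0,0,0,0],[0.6,0,0,0,0,0,0]]]}}

```text
clock: 22.68
ee_pos: [498.6, -87.6, 191.5]
ee_rot: [-0.359, -0.609, -0.359, 0.61]
contact_force: [-0.1, -0.5, -1.4]
finger_gap: 0.615
```

Run:
```python
from h import *
feel()
t=read_camera("top"); s=read_camera("scene"); cv2.imwrite("pics/m1t.png",t[:,:,::-1]); cv2.imwrite("pics/m1s.png",s[:,:,::-1])
xl=np.array([np.cos(-2.08),np.sin(-2.08)]); yl=np.array([-xl[1],xl[0]])
r=[]
for a,b in(("top0","scene0"),("a1t","a1s"),("m1t","m1s")):
    A=cv2.imread(f"pics/{a}.png")[:,:,::-1];B=cv2.imread(f"pics/{b}.png")[:,:,::-1]
    ca,ra,na=cells(A,(350,203,410,247)); cb,rb,nb=cells(B,(152,246,214,273)); X=tri(ca,cb)[0]
    q=[T.plane(ra[0],75)[0][:2],S.plane(rb[0],75)[0][:2],T.plane(ca,75)[0][:2],S.plane(cb,75)[0][:2]]; r.append(q)
    P=T.plane(cv2.boxPoints(ra),75)[:,:2]; E=[P[1]-P[0],P[2]-P[1]]; L=max(E,key=np.linalg.norm)
    print(a,X.round(1),na,nb,"yaw",(np.arctan2(L[1],L[0])%np.pi-np.pi).round(3),"moved x,y",[((v-w)@np.c_[xl,yl]).round(1) for v,w in zip(q,r[0])])
# edges of pile now vs scene0
v0=cv2.imread("pics/scene0.png").astype(float).sum(2)/10; v1=cv2.imread("pics/m1s.png").astype(float).sum(2)/10
for c,lo,hi in((160,266,278),(164,266,277),(168,265,276),(180,262,275),(190,261,273),(199,260,271)):
    o=[]
    for v in(v0,v1):
        k=lo+np.argmax(v[lo:hi,c]); th=(v[k,c]+v[k+3:k+5,c].mean())/2; j=k
        while v[j,c]>th: j+=1
        o.append(j-1+(v[j-1,c]-th)/(v[j-1,c]-v[j,c]))
    print(c,np.round(o,2),end=" ")
```

```text
[498.6  -87.6  191.48] [-0.12 -0.5  -1.43] ax [-9.e-04 -2.e-04 -1.e+00] F tray 0.49 0.14 cop 92.9 68.4
top0 [ 494.2 -311.1   74.4] 435 371 yaw -2.084 moved x,y [array([0., 0.]), array([0., 0.]), array([0., 0.]), array([0., 0.])]
a1t [ 494.  -311.3   74.4] 442 380 yaw -2.084 moved x,y [array([0., 0.]), array([0. , 0.3]), array([ 0.2, -0.1]), array([ 0.3, -0.2])]
m1t [ 493.9 -311.3   74.5] 445 378 yaw -2.084 moved x,y [array([-0. , -0.1]), array([-0. , -0.3]), array([ 0.4, -0.2]), array([ 0.4, -0.3])]
160 [272.38 272.28] 164 [271.81 271.83] 168 [271.2 266.3] 180 [269.24 269.23] 190 [267.69 267.7 ] 199 [266.23 266.31]
```

The pile has not moved at all. The evidence suggests the tray slipped or rolled in my grip at the first touch. I'll set it flat on free table, measure it there and regrip at a known height.

Call:
{"name": "apply_moves", "arguments": {"commands": [[[0.6,-2,4,0,0,0,0],[0.6,-4,8,0,0,0,0],[0.6,-6,12,0,0,0,0],[0.6,-8,16,0,0,0,0],[0.6,-10,20,-2,0,0,0],[0.6,-10,21,-6,0,0,0],[0.6,-10,21,-10,0,0,0],[0.6,-10,21,-13,0,0,0]]]}}

```text
clock: 23.45
ee_pos: [400.1, 121.2, 61.9]
ee_rot: [0.359, 0.611, 0.357, -0.608]
contact_force: [0.9, -0.4, -2.6]
finger_gap: 0.617
```

Call:
{"name": "apply_moves", "arguments": {"commands": [[[0.6,0,0,-2,0,0,0],[0.6,0,0,-3.2,0,0,0],[0.6,0,0,-3.6,0,0,0],[0.6,0,0,-3.7,0,0,0],[0.6,0,0,-3.8,0,0,0],[0.6,0,0,-3.8,0,0,0]]]}}

```text
clock: 23.95
ee_pos: [400.7, 120.4, 25.5]
ee_rot: [0.358, 0.611, 0.357, -0.609]
contact_force: [-0.5, 1.3, -2.4]
finger_gap: 0.616
```

```bash
python3 -c "
from h import *
feel()"
```

```text
[400.74 120.41  25.5 ] [-0.47  1.27 -2.38] ax [ 3.1e-03 -1.0e-04 -1.0e+00] F tray -0.88 -1.04 cop -33.8 -116.0
```

Call:
{"name": "apply_moves", "arguments": {"commands": [[[0.6,0,0,-0.2,0,0,0],[0.6,0,0,-0.4,0,0,0],[0.6,0,0,-0.4,0,0,0],[0.6,0,0,-0.4,0,0,0]]]}}

```text
clock: 24.28
ee_pos: [400.9, 120.8, 22.2]
ee_rot: [0.359, 0.611, 0.357, -0.609]
contact_force: [-1.6, -0.3, 5.8]
finger_gap: 0.621
```

Call:
{"name": "apply_moves", "arguments": {"commands": [[[0.6,0,0,-0.1,0,0,0],[0.6,0,0,-0.2,0,0,0],[0.6,0,0,-0.2,0,0,0],[0.6,0,0,-0.2,0,0,0]]]}}

```text
clock: 24.62
ee_pos: [401.1, 120.7, 21.4]
ee_rot: [0.359, 0.611, 0.357, -0.609]
contact_force: [-4.0, -2.7, 17.4]
finger_gap: 0.62
```

Call:
{"name": "apply_moves", "arguments": {"commands": [[[0.6,0,0,-0.1,0,0,0],[0.6,0,0,-0.15,0,0,0],[0.6,0,0,-0.15,0,0,0],[0.6,0,0,-0.15,0,0,0]]]}}

```text
clock: 24.95
ee_pos: [401.3, 120.6, 20.1]
ee_rot: [0.359, 0.611, 0.357, -0.609]
contact_force: [-5.1, -3.3, 17.8]
finger_gap: 0.615
```

The tray's low edge touched at TCP 22 rather than the expected 15-18, so it hangs tilted or low in the grip. I'll release it flat on the table here, then look and measure.

Call:
{"name": "apply_moves", "arguments": {"commands": [[[0.6,0,0,0.1,0,0,0],[0.35,0,0,0.1,0,0,0],[0.2,0,0,0.1,0,0,0],[0,0,0,0.1,0,0,0],[0,0,0,0.1,0,0,0],[0,0,0,0.1,0,0,0],[0,0,0,0.1,0,0,0]]]}}

```text
clock: 25.53
ee_pos: [399.0, 120.8, 17.9]
ee_rot: [0.358, 0.61, 0.358, -0.61]
contact_force: [-0.0, 0.1, 0.0]
finger_gap: 0.966
```

Call:
{"name": "apply_moves", "arguments": {"commands": [[[0,0,0,3,0,0,0],[0,0,0,7,0,0,0],[0,0,-3,11,0,0,0],[0,0,-7,14,0,0,0],[0,0,-11,16,0,0,0],[0,0,-15,16,0,0,0],[0,0,-19,16,0,0,0],[0,0,-23,16,0,0,0]]]}}

```text
clock: 26.2
ee_pos: [399.6, -99.0, 179.3]
ee_rot: [0.359, 0.611, 0.357, -0.609]
contact_force: [1.2, 0.1, 0.4]
finger_gap: 0.998
```

Run:
```python
from h import *
feel()
t=read_camera("top"); s=read_camera("scene"); cv2.imwrite("pics/n1t.png",t[:,:,::-1]); cv2.imwrite("pics/n1s.png",s[:,:,::-1])
p=np.array([400,120,20.]); a=T.proj(p)[0].round().astype(int); b=S.proj(p)[0].round().astype(int); print(a,b)
ca,ra,na=cells(t,(a[0]-30,a[1]-25,a[0]+30,a[1]+25)); cb,rb,nb=cells(s,(b[0]-25,b[1]-22,b[0]+25,b[1]+22)); print(ca,cb,na,nb,ra,rb,tri(ca,cb))
P=T.plane(cv2.boxPoints(ra),20)[:,:2]; E=[P[1]-P[0],P[2]-P[1]]; L=max(E,key=np.linalg.norm); print("yaw",np.arctan2(L[1],L[0])%np.pi-np.pi,[np.linalg.norm(e).round(1) for e in E],P.mean(0),T.plane(ca,20))
```

```text
[399.58 -98.97 179.29] [1.15 0.11 0.42] ax [ 0.0038 -0.0016 -1.    ] F tray -0.66 0.95 cop 2.3 18.0
[235 258] [280 186]
[235.18652 258.74094] [279.49716 185.28249] 386 177 ((235.0675811767578, 258.557861328125), (38.35536193847656, 10.888875007629395), 29.24882698059082) ((279.4825439453125, 185.36900329589844), (5.352629661560059, 33.371337890625), 82.40535736083984) (array([398.08087097, 120.01817046,  20.85082213]), np.float64(0.20497434677186757), np.float64(0.18349432518299696))
yaw -2.0771429846910694 [np.float64(32.4), np.float64(115.5)] [399.13081782 121.05167109] [[398.49254492 120.57893264  20.        ]]
```

The tray now lies flat on the table, its centre within 1 mm of the TCP and its cells 20.9 mm up. I'll regrip with more force at a known offset (TCP 18 mm above the underside).

Call:
{"name": "apply_moves", "arguments": {"commands": [[[0,0,4,0,0,0,0],[0,0,8,0,0,0,0],[0,0,12,0,0,0,0],[0,0,16,-2,0,0,0],[0,0,20,-5,0,0,0],[0,0,22,-8.5,0,0,0],[0,0,22,-10,0,0,0],[0,0,22,-10,0,0,0]]]}}

```text
clock: 26.97
ee_pos: [393.4, 124.8, 73.1]
ee_rot: [-0.358, -0.605, -0.361, 0.613]
contact_force: [-1.4, -0.1, -0.4]
finger_gap: 1.001
```

Run:
```python
from h import *
yaw=-2.079; jaw=np.array([-np.sin(yaw),np.cos(yaw),0]); feel(); print(go(np.array([398.8,120.8,18.]),tool(np.array([0,0,-1.]),jaw)))
```

```text
[393.39 124.85  73.13] [-1.45 -0.13 -0.44] ax [-0.0111 -0.001  -0.9999] F tray 0.83 -1.19 cop 35.5 30.0
(array([ 0.54, -0.4 , -5.51]), array([ 0.001 , -0.0111, -0.0032]))
```

Call:
{"name": "apply_moves", "arguments": {"commands": [[[0,0,0,-2,0,0,0],[0,0,0,-4,0,0,0],[0,0,0,-4,0,0,0],[0,0,0,-4,0,0,0],[0,0,0,-4,0,0,0]]]}}

```text
clock: 27.38
ee_pos: [400.3, 122.9, 39.3]
ee_rot: [0.358, 0.611, 0.357, -0.609]
contact_force: [1.4, 0.3, 0.7]
finger_gap: 1.001
```

Run:
```python
from h import *
yaw=-2.079; jaw=np.array([-np.sin(yaw),np.cos(yaw),0]); feel(); print(go(np.array([398.8,120.8,18.]),tool(np.array([0,0,-1.]),jaw)))
```

```text
[400.31 122.9   39.28] [1.38 0.33 0.7 ] ax [ 2.6e-03 -1.0e-04 -1.0e+00] F tray -0.97 1.04 cop -5.6 46.3
(array([-0.15, -0.21, -2.13]), array([0.0001, 0.0026, 0.0017]))
```

Lower to 18, grip, then lift straight up and go over the square pile.

Call:
{"name": "apply_moves", "arguments": {"commands": [[[0,-0.1,-0.18,-1,0,0.001,0.001],[0,-0.1,-0.18,-1.9,0,0.001,0.001],[0,-0.1,-0.18,-2.1,0,0.001,0.001],[0,-0.1,-0.18,-2.1,0,0.001,0.001],[0,-0.1,-0.18,-2.1,0,0.001,0.001],[0,-0.1,-0.18,-2.1,0,0.001,0.001]]]}}

```text
clock: 27.88
ee_pos: [398.3, 121.2, 17.0]
ee_rot: [-0.358, -0.61, -0.358, 0.61]
contact_force: [0.5, -0.3, 0.7]
finger_gap: 0.999
```

Call:
{"name": "apply_moves", "arguments": {"commands": [[[0.6,0,0,0,0,0,0],[0.6,0,0,0,0,0,0],[0.6,0,0,0,0,0,0],[0.6,0,0,0,0,0,0],[0.6,0,0,0,0,0,0],[0.6,0,0,0,0,0,0],[0.6,0,0,0,0,0,0]]], "grip_force": 40}}

```text
clock: 28.47
ee_pos: [398.6, 121.1, 17.0]
ee_rot: [0.358, 0.61, 0.358, -0.61]
contact_force: [0.5, -0.3, -0.8]
finger_gap: 0.61
```

Run:
```python
from h import *
feel(); print(go(np.array([494.2,-311,135.]),state()[2]))
```

```text
[398.58 121.15  17.04] [ 0.53 -0.33 -0.81] ax [ 5.e-04 -4.e-04 -1.e+00] F tray 0.02 0.62 cop 62.5 199.0
(array([  9.56, -43.21,  11.8 ]), array([0., 0., 0.]))
```

Call:
{"name": "apply_moves", "arguments": {"commands": [[[0.6,0,0,2,0,0,0],[0.6,0,0,6,0,0,0],[0.6,0.5,-2,10,0,0,0],[0.6,1.5,-5,13,0,0,0],[0.6,2.5,-9,15,0,0,0],[0.6,3.5,-13,16,0,0,0],[0.6,4.5,-17,16,0,0,0],[0.6,5.5,-21,16,0,0,0]]]}}

```text
clock: 29.13
ee_pos: [451.7, -82.5, 178.0]
ee_rot: [0.359, 0.61, 0.358, -0.609]
contact_force: [0.6, 0.7, -2.4]
finger_gap: 0.617
```

Call:
{"name": "apply_moves", "arguments": {"commands": [[[0.6,1,-4,0,0,0,0],[0.6,2,-8,0,0,0,0],[0.6,3,-12,0,0,0,0],[0.6,3.5,-16,0,0,0,0],[0.6,4,-20,0,0,0,0],[0.6,4.06,-22.2,-2,0,0,0],[0.6,4.06,-22.2,-5,0,0,0],[0.6,4.06,-22.2,-5,0,0,0]]]}}

```text
clock: 29.8
ee_pos: [487.3, -300.9, 120.0]
ee_rot: [-0.353, -0.608, -0.362, 0.612]
contact_force: [-0.9, 1.7, -3.7]
finger_gap: 0.614
```

Call:
{"name": "apply_moves", "arguments": {"commands": [[[0.6,0,0,-1.5,0,0,0],[0.6,0,0,-2,0,0,0],[0.6,0,0,-2,0,0,0],[0.6,0,0,-2,0,0,0],[0.6,0,0,-2,0,0,0]]]}}

```text
clock: 30.22
ee_pos: [492.4, -302.5, 108.1]
ee_rot: [0.359, 0.61, 0.358, -0.609]
contact_force: [0.9, -1.2, -2.5]
finger_gap: 0.615
```

Run:
```python
from h import *
yaw=-2.080; jaw=np.array([-np.sin(yaw),np.cos(yaw),0]); feel(); print(go(np.array([494.2,-311,98.]),tool(np.array([0,0,-1.]),jaw)))
```

```text
[ 492.42 -302.54  108.09] [ 0.89 -1.21 -2.46] ax [ 9.0e-04 -1.3e-03 -1.0e+00] F tray 0.61 1.37 cop -94.3 -142.6
(array([ 0.18, -0.85, -1.01]), array([ 0.0013,  0.0009, -0.0017]))
```

Call:
{"name": "apply_moves", "arguments": {"commands": [[[0.6,0.15,-0.83,0,0.001,0.001,-0.001],[0.6,0.15,-0.83,-0.4,0.001,0.001,-0.001],[0.6,0.15,-0.83,-0.8,0.001,0.001,-0.001],[0.6,0.15,-0.83,-0.8,0.001,0.001,-0.001],[0.6,0.15,-0.83,-0.8,0.001,0.001,-0.001],[0.6,0.15,-0.83,-0.8,0.001,0.001,-0.001]]]}}

```text
clock: 30.72
ee_pos: [493.1, -310.9, 98.6]
ee_rot: [-0.357, -0.609, -0.359, 0.61]
contact_force: [-0.2, 0.3, -2.1]
finger_gap: 0.616
```

Call:
{"name": "apply_moves", "arguments": {"commands": [[[0.6,0,0,-0.15,0,0,0],[0.6,0,0,-0.3,0,0,0],[0.6,0,0,-0.45,0,0,0],[0.6,0,0,-0.45,0,0,0],[0.6,0,0,-0.45,0,0,0]]]}}

```text
clock: 31.13
ee_pos: [493.7, -311.3, 96.5]
ee_rot: [-0.358, -0.61, -0.358, 0.61]
contact_force: [-3.1, 2.2, 8.0]
finger_gap: 0.612
```

Run:
```python
from h import *
feel(); look("q1s.png")
```

```text
[ 493.7  -311.27   96.46] [-3.15  2.22  8.  ] ax [-6.e-04 -1.e-04 -1.e+00] F tray -0.39 -3.83 cop -5.0 -51.4
drow [-7.31 -7.5  -7.31 -7.12] home -4.42 rim -6.29, +0.3/mm y; dcol -2.67 home -1.14 rim -1.63, -.385/mm x
```

Contact is at exactly the rim height (96.5), so the grip is now true. The relative edges call for a shift of about (+4, +0.7) mm.

Call:
{"name": "apply_moves", "arguments": {"commands": [[[0.6,0,0,0.4,0,0,0],[0.6,0.4,0.06,0.5,0,0,0],[0.6,0.4,0.06,0.4,0,0,0],[0.6,0.4,0.06,0.2,0,0,0],[0.6,0.4,0.06,0,0,0,0],[0.6,0.4,0.06,0,0,0,0]]]}}

```text
clock: 31.68
ee_pos: [496.6, -309.8, 93.1]
ee_rot: [-0.357, -0.609, -0.359, 0.61]
contact_force: [0.0, -0.2, -2.0]
finger_gap: 0.612
```

Run:
```python
from h import *
feel(); look("q2s.png")
```

```text
[ 496.61 -309.84   93.08] [ 0.05 -0.17 -2.03] ax [-0.0031  0.0021 -1.    ] F tray 0.13 0.13 cop 257.4 7.8
drow [-5.93 -6.02 -5.99 -5.6 ] home -4.42 rim -6.29, +0.3/mm y; dcol -1.43 home -1.14 rim -1.63, -.385/mm x
```

It is in: z 93.1, below the rim, with no force. Continue down to home (89).

Call:
{"name": "apply_moves", "arguments": {"commands": [[[0.6,0,0,-0.1,0,0,0],[0.6,0,0,-0.2,0,0,0],[0.6,0,0,-0.3,0,0,0],[0.6,0,0,-0.3,0,0,0],[0.6,0,0,-0.3,0,0,0]]]}}

```text
clock: 32.15
ee_pos: [497.2, -310.4, 91.2]
ee_rot: [-0.357, -0.61, -0.358, 0.61]
contact_force: [-0.4, 0.2, -1.9]
finger_gap: 0.614
```

Call:
{"name": "apply_moves", "arguments": {"commands": [[[0.6,0,0,-0.1,0,0,0],[0.6,0,0,-0.2,0,0,0],[0.6,0,0,-0.25,0,0,0],[0.6,0,0,-0.25,0,0,0],[0.6,0,0,-0.25,0,0,0]]]}}

```text
clock: 32.57
ee_pos: [497.3, -310.5, 89.1]
ee_rot: [-0.358, -0.61, -0.358, 0.61]
contact_force: [-0.5, 0.6, -1.0]
finger_gap: 0.615
```

Run:
```python
from h import *
feel(); look("q3s.png")
```

```text
[ 497.33 -310.47   89.09] [-0.53  0.58 -0.98] ax [-1.2e-03  5.0e-04 -1.0e+00] F tray -0.25 -0.74 cop -11.7 6.9
drow [-4.65 -4.65 -4.77 -4.43] home -4.42 rim -6.29, +0.3/mm y; dcol -1.22 home -1.14 rim -1.63, -.385/mm x
```

At 89.1 the tray is home, and the edges match (-4.6 against -4.42, -1.22 against -1.14). A light press to seat it, then release and back off.

Call:
{"name": "apply_moves", "arguments": {"commands": [[[0.6,0,0,-0.1,0,0,0],[0.6,0,0,-0.15,0,0,0],[0.6,0,0,-0.15,0,0,0],[0.6,0,0,-0.15,0,0,0]]]}}

```text
clock: 32.95
ee_pos: [497.4, -310.5, 89.0]
ee_rot: [-0.358, -0.61, -0.358, 0.61]
contact_force: [-3.4, 3.2, 7.3]
finger_gap: 0.612
```

Call:
{"name": "apply_moves", "arguments": {"commands": [[[0.6,0,0,0.1,0,0,0],[0.35,0,0,0.1,0,0,0],[0.2,0,0,0.1,0,0,0],[0,0,0,0.1,0,0,0],[0,0,0,0.1,0,0,0],[0,0,0,0.1,0,0,0],[0,0,0,0.1,0,0,0],[0,0,0,0.1,0,0,0]]], "grip_force": 20}}

```text
clock: 33.62
ee_pos: [497.3, -310.4, 88.2]
ee_rot: [-0.357, -0.61, -0.358, 0.61]
contact_force: [-1.0, 0.3, -0.7]
finger_gap: 0.995
```

Call:
{"name": "apply_moves", "arguments": {"commands": [[[0,0,0,2,0,0,0],[0,0,0,5,0,0,0],[0,0,0,9,0,0,0],[0,0,3,13,0,0,0],[0,0,7,15,0,0,0],[0,0,11,15,0,0,0],[0,0,15,15,0,0,0],[0,0,19,15,0,0,0]]]}}

```text
clock: 34.28
ee_pos: [497.6, -123.6, 239.7]
ee_rot: [0.358, 0.61, 0.357, -0.61]
contact_force: [1.2, 0.2, -0.1]
finger_gap: 1.003
```

Call:
{"name": "apply_moves", "arguments": {"commands": [[[0,0,4,0,0,0,0],[0,0,8,0,0,0,0],[0,0,12,0,0,0,0],[0,0,16,0,0,0,0],[0,0,20,0,0,0,0],[0,0,20,0,0,0,0],[0,0,20,0,0,0,0]]]}}

```text
clock: 34.87
ee_pos: [496.9, 77.0, 238.4]
ee_rot: [-0.359, -0.609, -0.36, 0.609]
contact_force: [-0.5, -0.2, -0.7]
finger_gap: 0.998
```

Run:
```python
from h import *
t=read_camera("top"); s=read_camera("scene"); cv2.imwrite("pics/f1t.png",t[:,:,::-1]); cv2.imwrite("pics/f1s.png",s[:,:,::-1])
for k,a,b in(("sq",(345,200,412,250),(148,238,214,270)),("cut",(278,205,336,245),(220,193,272,240))):
    ca,ra,na=cells(t,a); cb,rb,nb=cells(s,b); print(k,tri(ca,cb),na,nb); P=T.plane(cv2.boxPoints(ra),92)[:,:2]; E=[P[1]-P[0],P[2]-P[1]]; L=max(E,key=np.linalg.norm); print(np.arctan2(L[1],L[0]))
# bystanders: image change vs start (scene & top), away from arm
for n,im in(("top",t),("scene",s)):
    o=cv2.imread(f"pics/{n}0.png")[:,:,::-1]; d=cv2.absdiff(o,np.ascontiguousarray(im)).max(2)
    R_={"top":dict(bat=(84,238,130,300),met=(434,212,478,275),strip=(280,130,370,172)),"scene":dict(bat=(330,112,370,140),met=(66,278,134,338),strip=(246,254,324,338))}[n]
    for k,(c0,r0,c1,r1) in R_.items(): print(n,k,(d[r0:r1,c0:c1]>60).mean().round(3))
```

```text
sq (array([ 494.0339097 , -310.32220314,   92.09091366]), np.float64(0.43306215475537785), np.float64(0.4762621507290583)) 451 392
-2.090933603034156
cut (array([492.79375032, -90.11301915,  90.73819996]), np.float64(0.5174688006953314), np.float64(0.5210206459297484)) 445 271
-1.356645666946927
top bat 0.0
top met 0.0
top strip 0.0
scene bat 0.006
scene met 0.0
scene strip 0.0
```

```bash
python3 -c "
from workcell import *
print(finish_job())"
```

```text
the job is handed in; nothing more can be done
None
```

Both trays are on their own piles and the job is handed in, with no verdict reported. The cut-corner tray sits cut corners above cut corners.

**Fit:** By triangulation, the cell faces of both trays now stand one 18 mm pitch above the old pile tops. The cut tray rose 17.8 mm and the square one 17.7 mm, matching home within measuring error. Both were pressed until stiff at that height. Headings agree with the piles to about 0.01 rad.

**Surroundings:** The battery, meter and socket strip look unchanged in both cameras. The square pile measured unmoved when I checked it between attempts. The robot was clear of everything at hand-in, at about 35 s of the 61 s allowed.

**What went wrong on the way:**
- **Square tray, first attempts:** it kept catching on the rim of the tray below, and it had shifted in my 15 N grip. I set it flat on free table and regripped it at 40 N at a known height, and it then went home.
- **Camera disagreement:** the top camera's position for the square pile was 3–4 mm off the place where the tray fitted. The edges of tray and pile in the scene camera, compared with each other, were right.
- **Lowest trays:** I did not measure them separately at the end.

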